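Load the bangle finishing machine and start the satin programme

TASK

Switch the bangle finishing machine to standby by turning its selector pointer to the white lens, and keep it there while the cap is off: lift the cap off the mandrel, slide every bangle on the bench down over the mandrel, and put the cap back on top of them. Then turn the selector to satin finish, the blue lens, and only then press the green start button. Both times turn the selector the shorter way round to its lens, and leave the other things on the bench where they are.

Things in the scene. Friction and masses are not known exactly. Their poses are not given: they have to be found in the camera images.
- machine: Bangle finishing machine, fixed grey box 240 (x) x 360 (y), flat top (deck) 80 above the bench. Origin: centre of its underside, z up, front to -x. On the deck, in its x, y: white mandrel (0, 115), selector (0, -85), start button (-90, 18), parked roller brush 51 across (88, 18) and its post (88, -57), under an arm 168 above the bench; red emergency stop (93, -150), not used. Turned up to 0.2 rad.
- mandrel_seat (a point): Centre of the ledge at the mandrel's foot, 112 above the bench, axes as the machine's. From it the plain upright white mandrel, 51 across, rises 62 (its last 8 taper to 41 across). Below the ledge a steel nose 61 across goes down 32 to the deck. Bangles stack on the ledge, undersides 0, 16 and 32 above it.
- mandrel_top (a point): Centre of the mandrel's flat top, 62 above mandrel_seat.
- cap: Clamping cap, loose, about 160 g: downward-open aluminium skirt, 65 outside, 57 inside, 32 deep, closed by a 7 thick roof, on it an upright black round grip 30 across, 30 high (39 to 69 above the rim). Origin: centre of the open lower rim, z up. At the start it hangs on the empty mandrel, roof on the mandrel's top, rim 30 above the ledge. Refitted, its rim rests on the top bangle.
- selector (a joint): Endless programme selector, no stop, no detents: rad, counter-clockwise from above, counting on past a full turn. At 0 (start: within 0.35 of it) it points at the fixed red lens, to the machine's +x. The white, blue, yellow and green lenses stand at 72, 144, -144 and -72 degrees, which is where differs from run to run. Takes about 0.06 N m; stays where it is left.
- selector_axis (a point): Point on the selector's axis on the deck, 80 above the bench, axes as the machine's (they do not turn with the knob).
- selector_grip (a point): On the selector's axis, 115 above the bench, the height to grip: middle of an upright black bar 56 long, 14 wide, from 93 to 125 above the bench, on a grey disc 58 across. Its x axis runs along the bar to the pointer end (white line on that half of the top, white stripe on that end). Turns with the knob.
- selector_mark (a point): The point on the circle of lenses that the pointer points at: 52 from the selector's axis in the pointer's direction, 85 above the bench. Turns with the knob.
- lens_white: White lens, standby: fixed button-like lens 18 across and 4 high on the deck, 52 from the selector's axis. Origin at the centre of its underside.
- lens_blue: Blue lens, satin finish: same size and circle.
- lens_yellow: Yellow lens, another programme, not used.
- lens_green: Green lens, another programme, not used.
- start_button (a joint): Green push button on the deck, 26 across in an aluminium collar; travel in m, 0 up, 0.006 fully down; springs back; about 5 N. It counts as pressed beyond 0.004.
- start_button_top (a point): Centre of the start button's top, 98 above the bench when up, pressed straight down.
- bangle_a: Bangle, brass-yellow: plain ring 65 outside, 57 inside, 16 high, about 110 g, loose, lying flat on the bench at the start. Origin at the centre of its underside, z along its axis. None when it is absent in this run (two or three of the three bangles are there).
- bangle_b: Bangle, silver: plain ring 65 outside, 57 inside, 16 high, about 110 g, loose, lying flat on the bench at the start. Origin at the centre of its underside, z along its axis. None when it is absent in this run (two or three of the three bangles are there).
- bangle_c: Bangle, copper-red: plain ring 65 outside, 57 inside, 16 high, about 110 g, loose, lying flat on the bench at the start. Origin at the centre of its underside, z along its axis. None when it is absent in this run (two or three of the three bangles are there).
- stone_tray: Bystander, to be left where it is: shallow open black box, 100 x 75 x 22, holding stones. Origin at the centre of its underside.
- ring_clamp: Bystander, to be left where it is: light wooden ring clamp lying flat, 125 x 26 x 22, brass band in the middle. Origin at the centre of its underside.
- polish_jar: Bystander, to be left where it is: upright jar with a black screw cap, 68 across, 75 high. Origin at the centre of its underside.
Not all that is in view belongs to the job. Leave any red or turquoise look-alike of the cap alone.

How it is judged:
By the outcome, as a careful person would: the job done as asked, in the order asked, and still so for the second after the job is handed in, with the robot touching nothing.
Of bangle_a, bangle_b, bangle_c only 2 to 3 are there at a start; the rules pass over those that are not, and their reading is None.
At some moment in a run one of bangle_a, bangle_b, bangle_c may be knocked a few centimetres aside while the robot is not near it.
Once in a run the grip may slacken for a moment while it holds something.
It also fails if it takes over 210 s, if anything falls off the work surface, if the arm or the gripper's body presses on something with over 40 N, if the wrist force passes 120 N, or if a joint passes its speed limit or range.

ROBOT

A 6-joint arm with a two-finger parallel gripper is mounted at the origin on the work surface. World frame = base frame: x ahead of the robot, y to its left, z up, the work surface at z = 0. Lengths are in m, angles in rad, forces in N, time in s.
With the tool pointing down it reaches from about 0.375 to 0.975 m from the base axis. Payload 3.8 kg.
Tool frame: the origin (TCP) lies midway between the tips of the shut fingers; the grasp point (between the pads) lies 19 mm behind it; z points along the fingers, y is the line along which they close (so a half turn about z gives the same grasp; the last joint's range is limited). The gripper opens to 88 mm and grips with 3 to 60 N. Pads are 18 mm wide; open, the fingers measure 123 mm over their backs; the gripper's body (75 mm by 187 mm) begins 45 mm behind the grasp point.
Start: joints at [1.193, 0.264, 1.604, -0, 1.274, -0.037], TCP at [0.226, 0.636, 0.219] pointing down, gripper open.
Joint ranges: [-2.63, 2.63], [-0.94, 2.18], [0.31, 2.57], [-1.31, 4.45], [0, 2.66], [-2.55, 2.55]. Speed limits (rad/s): [2.57, 2.57, 3.14, 3.14, 3.14, 3.14].

INTERFACE

Orientations are given as a 3x3 rotation matrix whose columns are the frame's x, y, z axes.
In Python, from bench import env, cams gives the robot as it stands.
- The arm moves only by the tool jog_arm, never from a script. Its argument "rows" is a list of rows, each a list of 7 numbers: the shift along the tool's x, y, z in mm, then the turn, a rotation vector about the tool's x, y, z in rad, then the gripper's target within -1 to 1 (shut at 1, half-way at 0, fully open at -1). A call has 1 to 12 rows; each row is the pose to reach, as a shift and turn from the pose commanded when the call began, along the tool's axes at that moment; what a row does not reach only later rows make up. A row lasts 1/12 s, in which the tool goes at most 41.7 mm and 7.16 degrees, less where a joint would pass 70% of its speed; a pose out of reach is approached as far as the arm can. A call with a gripper value outside its range is refused whole. The fingers move at their own pace and stop on an object; the grip force is fixed at half the most. Time passes only in rows, so rows that repeat a pose let the fingers close. It gives the time, the measured TCP pose, the force, the opening and the grip force at its end, in the units of the state.
- env.get_state(): the state, without advancing time (a new reading comes with each control period).
- cams.grab_frame(name): name is "scene" or "top" or "wrist"; returns (picture, depth): 384x512x3 uint8, red, green, blue; 384x512 float32, m along the optical axis (not along the pixel's ray), 0 where there is no reading.
- cams.get_calibration(name): a dict with "vfov" (degrees; the focal length in pixels is half the picture's height over the tangent of half this angle, whatever the lens; pixels are square), "cx", "cy" (the principal point, pixels), "extrinsics" (4x4, takes a point from camera to world coordinates); the wrist camera has in their place "tool_from_camera" (4x4, takes a point from camera to tool coordinates, whose origin is the TCP and whose axes are the flange's). Camera axes: x right, y up, looking along -z (the intrinsics and any distortion apply to the point x, -y, -z); pixel columns grow to the right and rows downward; lengths in m; the calibration is good to about 2 mm. A picture is of the moment at which its call begins: read the wrist's pose just before it. get_calibration takes no time and is no camera call.
- env.finish_job(): hands the job in; it is judged then, once.
The state is a dict: "t": time; "joint_positions": joint angles; "qd": joint speeds; "joint_torque": joint torques, N m; "eef_pos": TCP position; "tool_rot": TCP orientation; "ft_force": force on the tool from outside, world axes, zero at the start; "ft_torque": the same for the moment, N m; "finger_gap": opening from 0.0 (shut) to 1.0 (fully open); "finger_force": force on a finger pad.
Only numpy, scipy, OpenCV 4.12 (cv2) and the standard library are available. Lean on these libraries where they do the work, as an engineer would, in place of code of your own. Each camera call takes 0.05 s, during which the arm holds its last target. There are 200 camera calls.

## Working session

There is one attempt and no reset: what is moved stays moved. The work goes in short steps, Python scripts to look and compute and a tool call to move; the robot and the scene stay as the last step left them, time stands still between calls to the robot, and variables do not carry over. Pictures are saved under pics/ and viewed, at most 17 in all, crops included, and the job is handed in when it is done.

Besides the shell and the picture viewer there is one more tool, called after "Emit:" in YAML: its name, and indented under it one key for each argument. jog_arm: Moves the arm, as the interface text tells. Its arguments: {"type":"object","properties":{"rows":{"type":"array","items":{"type":"array","items":{"type":"number"}}}},"required":["rows"]}

```bash
ls; mkdir -p pics; cat > h.py <<'E'
import numpy as np, cv2
from bench import env, cams
def K(name,shape=(384,512)):
    c=cams.get_calibration(name); f=192/np.tan(np.radians(c['vfov'])/2); return c,f
def T(name):
    c,f=K(name)
    if name!='wrist': return np.array(c['extrinsics'])
    s=env.get_state(); M=np.eye(4); M[:3,:3]=s['tool_rot']; M[:3,3]=s['eef_pos']
    return M@np.array(c['tool_from_camera'])
def grab(name,fn=None):
    M=T(name); im,d=cams.grab_frame(name)
    if fn: cv2.imwrite('pics/'+fn,cv2.cvtColor(im,cv2.COLOR_RGB2BGR)); np.savez('pics/'+fn[:-4]+'.npz',im=im,d=d,M=M)
    return im,d,M
def cloud(name,d,M):
    c,f=K(name); v,u=np.mgrid[0:384,0:512]
    P=np.stack([(u-c['cx'])/f*d,-(v-c['cy'])/f*d,-d,np.ones_like(d)],-1)@M.T
    return P[...,:3]
def ray(name,M,u,v,z):
    "world point on pixel ray at height z"
    c,f=K(name); r=M[:3,:3]@np.array([(u-c['cx'])/f,-(v-c['cy'])/f,-1]); o=M[:3,3]
    return o+r*(z-o[2])/r[2]
E
python3 - <<'E'
from h import *
for n in('scene','top','wrist'):
    im,d,M=grab(n,n+'0.png'); print(n,cams.get_calibration(n))
s=env.get_state();print(s)
E
```

```text
pics
scene {'vfov': 46.020597772757306, 'cx': 257.62752026966945, 'cy': 188.98160756705664, 'extrinsics': array([[-0.66773828, -0.41312304,  0.61923739,  1.27393471],
       [ 0.74416149, -0.39134767,  0.54136003,  0.61847998],
       [ 0.01868881,  0.82229943,  0.56874808,  0.82124422],
       [ 0.        ,  0.        ,  0.        ,  1.        ]])}
top {'vfov': 45.939254029715585, 'cx': 249.83501482397827, 'cy': 195.972733269152, 'extrinsics': array([[-0.01293988,  0.99023043, -0.13883892,  0.34950644],
       [-0.99970607, -0.01565876, -0.01850858, -0.02772021],
       [-0.0205018 ,  0.13855861,  0.990142  ,  1.39246871],
       [ 0.        ,  0.        ,  0.        ,  1.        ]])}
wrist {'vfov': 59.14425445093193, 'cx': 249.10740121887343, 'cy': 186.16322038859425, 'tool_from_camera': array([[-3.55931270e-04,  9.50179923e-01,  3.11701761e-01,
         8.17756541e-02],
       [ 9.99999926e-01,  3.83800068e-04, -2.80648882e-05,
        -6.02674324e-04],
       [-1.46297850e-04,  3.11701728e-01, -9.50179989e-01,
        -1.66173783e-01],
       [ 0.00000000e+00,  0.00000000e+00,  0
[... 151 characters left out ...]
      1.27371608e+00, -3.69266529e-02]), 'qd': array([ 0.00111701, -0.00258125, -0.00493381,  0.00175159, -0.00041979,
       -0.0013925 ]), 'joint_torque': array([ 1.31752724e-03, -5.02844810e+01, -3.57468867e+01,  7.28008314e-02,
        2.49035808e-02, -6.12963026e-05]), 'eef_pos': array([0.22542327, 0.63564623, 0.21759968]), 'tool_rot': array([[-9.42494272e-01,  3.34221747e-01, -6.09501095e-04],
       [ 3.34222301e-01,  9.42492909e-01, -1.60340445e-03],
       [ 3.85578249e-05, -1.71490836e-03, -9.99998529e-01]]), 'ft_force': array([-0.17429873,  0.28776692,  0.22721672]), 'ft_torque': array([-0.0126851 , -0.03024351,  0.01341764]), 'finger_force': 0.0, 'finger_gap': 1.0013130616201522}
```

View pics/top0.png

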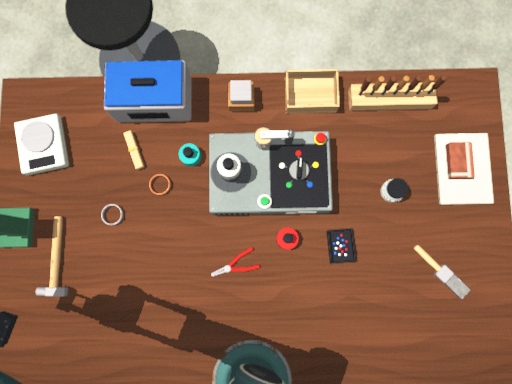

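View pics/scene0.png

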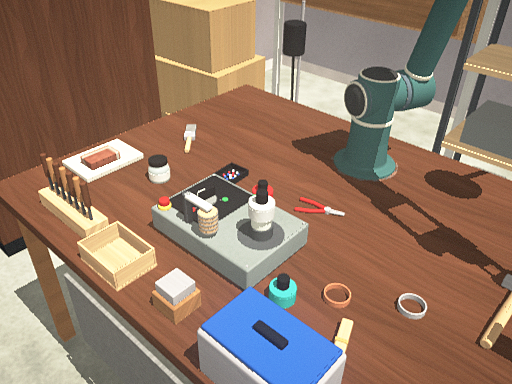

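```bash
python3 - <<'E'
from h import *
a=cv2.imread('pics/top0.png')
c=cv2.resize(a[125:220,200:335],None,fx=5.9,fy=5.9,interpolation=cv2.INTER_CUBIC)
cv2.imwrite('pics/c1.png',c)
z=np.load('pics/top0.npz'); P=cloud('top',z['d'],z['M'])
for n,(u,v) in dict(silver=(112,214),copper=(160,184)).items():
    sub=P[v-18:v+18,u-18:u+18]; m=(sub[...,2]>.010)&(sub[...,2]<.03); q=sub[m]
    vv,uu=np.nonzero(m); hull=cv2.minEnclosingCircle(q[:,:2].astype(np.float32)); print(n,hull,q[:,2].mean(),m.sum())
d=P[130:216,205:335].reshape(-1,3); q=d[(abs(d[:,2]-.08)<.006)]
r=cv2.minAreaRect(q[:,:2].astype(np.float32));print(r,len(q))
print(P[190:215:8,215:330:20,2].round(3))
E
```

```text
silver ((0.5063129663467407, 0.42729148268699646), 0.05277698114514351) 0.017219308837510498 109
copper ((0.5952695608139038, 0.2987019121646881), 0.0569593645632267) 0.016882093902676008 107
((0.6081565618515015, -0.06211176514625549), (0.2406434267759323, 0.3583778738975525), 0.10675221681594849) 7299
[[0.082 0.082 0.084 0.079 0.083 0.085]
 [0.082 0.082 0.078 0.079 0.081 0.085]
 [0.084 0.083 0.082 0.085 0.09  0.082]
 [0.039 0.002 0.005 0.001 0.002 0.001]]
```

View pics/c1.png

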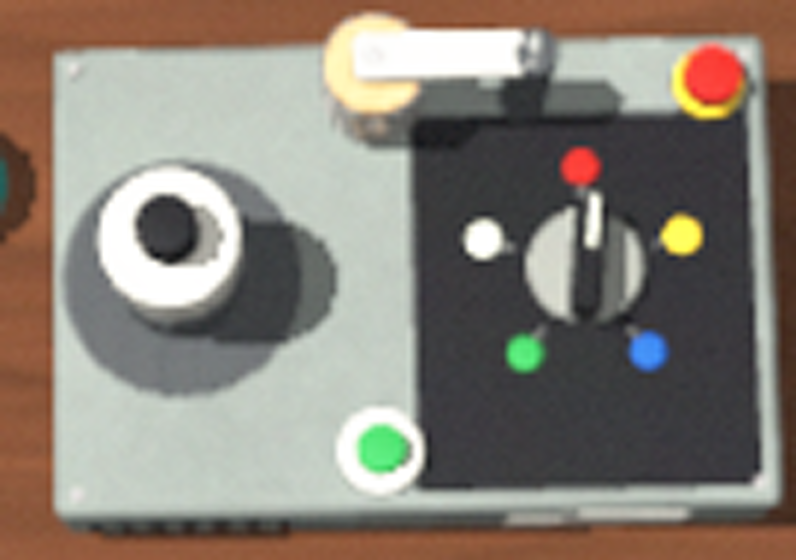

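```bash
python3 - <<'E'
from h import *
from scipy.optimize import least_squares
z=np.load('pics/top0.npz'); M=z['M'];P=cloud('top',z['d'],M)
def w(x,y,h): return ray('top',M,200+(x+.5)/5.9-.5,125+(y+.5)/5.9-.5,h)[:2]
loc=dict(red=(0,0)) 
A=lambda t:(52*np.cos(np.radians(t))/1e3,-.085+52*np.sin(np.radians(t))/1e3)
obs=[(w(581,167,.084),A(0)),(w(485,240,.084),A(72)),(w(682,236,.084),A(-72)),(w(649,351,.084),A(-144)),(w(525,353,.084),A(144)),(w(381,449,.098),(-.09,.018)),
 (w(57,53,.08),(.12,.18)),(w(757,40,.08),(.12,-.18)),(w(779,501,.08),(-.12,-.18)),(w(60,512,.08),(-.12,.18)),(w(167,229,.211),(0,.115))]
def f(p):
    R=np.array([[np.cos(p[2]),-np.sin(p[2])],[np.sin(p[2]),np.cos(p[2])]])
    return np.concatenate([R@np.array(l)+p[:2]-o for o,l in obs])
s=least_squares(f,[.6,-.06,0]);print(s.x);print((s.fun.reshape(-1,2)*1e3).round(1))
b=w(593,192,.125)-w(585,312,.125);print('bar yaw',np.arctan2(b[1],b[0]))
print('arm heights',P[132:137,270:292:4,2].round(3)); 
g=P[128:180,200:335,2]; print(np.percentile(P[126:145,255:300,2],[90,95,99,100]))
for n,(u,v) in dict(silver=(112,214.5),copper=(160,184.5)).items(): print(n,ray('top',M,u,v,.016), 'row/col')
for n,(u,v,h) in dict(turq=(190,154,.05),red=(288,238,.05),free=(175,235,0),pl=(213,272,0),pl2=(258,268,0),pl3=(252,250,0)).items(): print(n,ray('top',M,u,v,h))
E
```

```text
[ 0.60658359 -0.06233168  0.00418988]
[[-0.1  0.1]
 [ 0.1  0.6]
 [ 0.2 -0.3]
 [-0.3  0.1]
 [-0.6 -0. ]
 [-0.2 -0.1]
 [ 2.   2.4]
 [ 3.4 -3.9]
 [-2.8 -2.7]
 [-4.2  2.8]
 [ 2.4  1. ]]
bar yaw -0.09323718887919158
arm heights [[0.167 0.172 0.166 0.173 0.17  0.168]
 [0.169 0.171 0.169 0.167 0.168 0.169]
 [0.173 0.168 0.172 0.169 0.169 0.167]
 [0.17  0.172 0.17  0.169 0.173 0.17 ]
 [0.171 0.164 0.172 0.172 0.175 0.169]]
[0.17059549 0.17183355 0.17388104 1.39246871]
silver [0.4917698  0.42203373 0.016     ] row/col
copper [0.58273269 0.27538887 0.016     ] row/col
turq [0.66949063 0.17766985 0.05      ]
red [ 0.41080646 -0.11358822  0.05      ]
free [0.4271179  0.23023913 0.        ]
pl [0.31330484 0.11325375 0.        ]
pl2 [ 0.32359096 -0.02362333  0.        ]
pl3 [ 0.37810151 -0.00614609  0.        ]
```

```bash
cat >> h.py <<'E'
from scipy.spatial.transform import Rotation as Ro
def go(x,y,z,yaw):
    "print shift (mm) and turn to put TCP at xyz, pointing down, tool y at yaw"
    s=env.get_state(); R=np.array(s['tool_rot'])
    c,n=np.cos(yaw),np.sin(yaw); Rt=np.array([[n,c,0],[-c,n,0],[0,0,-1.]])
    print('go',(R.T@(np.array([x,y,z])-s['eef_pos'])*1e3).round(1),Ro.from_matrix(R.T@Rt).as_rotvec().round(3))
E
python3 - <<'E'
from h import *
go(.607,-.147,.26,-1.664)
E
```

```text
Traceback (most recent call last):
  File "h.py", line 27, in go
    print('go',(R.T@(np.array([x,y,z])-s['eef_pos'])*1e3).round(1),Ro.from_matrix(R.T@Rt).as_rotvec().round(3))
                                                                   ~~~~~~~~~~~~~~^^^^^^^^
  File "scipy/spatial/transform/_rotation.pyx", line 1143, in scipy.spatial.transform._rotation.Rotation.from_matrix
ValueError: Non-positive determinant (left-handed or null coordinate frame) in rotation matrix 0: [[ 9.69509211e-01 -2.45054868e-01 -3.85578249e-05]
 [-2.45054444e-01 -9.69507802e-01  1.71490836e-03]
 [ 4.57628755e-04  1.65317069e-03  9.99998529e-01]].
```

```bash
sed -i 's/\[\[n,c,0\],\[-c,n,0\]/[[-n,c,0],[c,n,0]/' h.py
python3 - <<'E'
from h import *
go(.607,-.147,.26,-1.664)
E
```

```text
go [-621.2 -610.2  -41.4] [-0.000e+00  2.000e-03  2.894e+00]
```

Emit:
jog_arm:
  rows:
    - [-621,-610,-41,0,0.002,2.894,-1]
    - [-621,-610,-41,0,0.002,2.894,-1]
    - [-621,-610,-41,0,0.002,2.894,-1]
    - [-621,-610,-41,0,0.002,2.894,-1]
    - [-621,-610,-41,0,0.002,2.894,-1]
    - [-621,-610,-41,0,0.002,2.894,-1]
    - [-621,-610,-41,0,0.002,2.894,-1]
    - [-621,-610,-41,0,0.002,2.894,-1]
    - [-621,-610,-41,0,0.002,2.894,-1]
    - [-621,-610,-41,0,0.002,2.894,-1]
    - [-621,-610,-41,0,0.002,2.894,-1]
    - [-621,-610,-41,0,0.002,2.894,-1]

```text
t: 1.15
eef_pos: [0.4446, 0.1853, 0.2422]
tool_rot: [[0.272, 0.962, -0.0], [0.962, -0.272, 0.001], [0.001, -0.0, -1.0]]
ft_force: [0.7, 1.2, -0.8]
finger_gap: 0.996
finger_force: 0.0
```

```bash
python3 - <<'E'
from h import *
s=env.get_state(); print(s['t'],s['eef_pos'],s['joint_positions'])
go(.607,-.147,.26,-1.664)
E
```

```text
1.15 [0.44464241 0.18526556 0.24218546] [ 3.42332668e-01 -1.23178432e-01  1.97313500e+00  1.02608672e-03
  1.29150980e+00  6.18019772e-01]
go [-275.4  246.7  -18.2] [-1.000e-03 -0.000e+00  1.388e+00]
```

Emit:
jog_arm:
  rows:
    - [-275,247,-18,0,0,1.388,-1]
    - [-275,247,-18,0,0,1.388,-1]
    - [-275,247,-18,0,0,1.388,-1]
    - [-275,247,-18,0,0,1.388,-1]
    - [-275,247,-18,0,0,1.388,-1]
    - [-275,247,-18,0,0,1.388,-1]
    - [-275,247,-18,0,0,1.388,-1]
    - [-275,247,-18,0,0,1.388,-1]
    - [-275,247,-18,0,0,1.388,-1]
    - [-275,247,-18,0,0,1.388,-1]
    - [-275,247,-18,0,0,1.388,-1]
    - [-275,247,-18,0,0,1.388,-1]

```text
t: 2.15
eef_pos: [0.609, -0.1447, 0.2589]
tool_rot: [[0.996, -0.092, -0.002], [-0.092, -0.996, 0.001], [-0.002, -0.001, -1.0]]
ft_force: [0.0, 0.7, -0.2]
finger_gap: 1.001
finger_force: 0.0
```

```bash
python3 - <<'E'
from h import *
im,d,M=grab('wrist','w1.png')
s=env.get_state(); print(s['t'],s['eef_pos'],s['joint_positions'],s['qd'].round(2))
go(.607,-.147,.22,-1.664)
a=cv2.imread('pics/w1.png'); cv2.imwrite('pics/w1b.png',cv2.resize(a,(768,576)))
E
```

```text
2.2 [ 0.608909   -0.1441195   0.25910878] [-2.72650713e-01  1.50727308e-01  1.66473993e+00  7.84369621e-04
  1.32793708e+00  1.38508945e+00] [ 0.02 -0.01  0.01  0.   -0.   -0.08]
go [-1.6  3.1 39.1] [-0.001  0.002  0.006]
```

View pics/w1b.png

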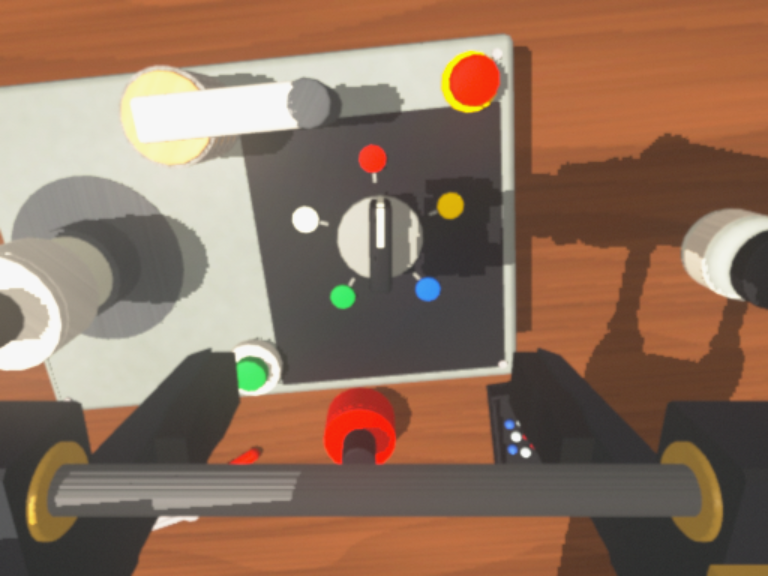

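```bash
cat >> h.py <<'E'
E
python3 - <<'E'
from h import *
from scipy.optimize import least_squares
M=np.load('pics/w1.npz')['M']
w=lambda x,y,h: ray('wrist',M,(x+.5)/1.5-.5,(y+.5)/1.5-.5,h)[:2]
A=lambda t:(52*np.cos(np.radians(t))/1e3,-.085+52*np.sin(np.radians(t))/1e3)
obs=[(w(372,158,.084),A(0)),(w(305,219,.084),A(72)),(w(450,205.5,.084),A(-72)),(w(428,289,.084),A(-144)),(w(343,296,.084),A(144)),(w(251,375,.098),(-.09,.018))]
def f(p):
    R=np.array([[np.cos(p[2]),-np.sin(p[2])],[np.sin(p[2]),np.cos(p[2])]])
    return np.concatenate([R@np.array(l)+p[:2]-o for o,l in obs])
s=least_squares(f,[.6,-.06,0]);print(s.x);print((s.fun.reshape(-1,2)*1e3).round(1))
a=w(380,202,.125);b=w(380.5,247,.125);print('line',a,b,np.arctan2(*(a-b)[::-1]))
E
```

```text
[ 0.60804593 -0.06389083  0.00873375]
[[-0.1  0. ]
 [-0.4 -0. ]
 [ 0.4 -0.3]
 [ 0.3 -0.2]
 [-0.5  0.1]
 [ 0.2  0.4]]
line [ 0.6385373  -0.15130367] [ 0.61112802 -0.14916383] -0.07791200443690034
```

```bash
python3 - <<'E'
from h import *
go(.608,-.1485,.100,-1.656)
E
```

```text
go [ -0.3   4.6 159.1] [-0.001  0.002 -0.002]
```

Emit:
jog_arm:
  rows:
    - [0,5,60,0,0.002,0,0]
    - [0,5,90,0,0.002,0,0]
    - [0,5,120,0,0.002,0,0]
    - [0,5,140,0,0.002,0,0]
    - [0,5,150,0,0.002,0,0]
    - [0,5,159,0,0.002,0,0]
    - [0,5,159,0,0.002,0,0]
    - [0,5,159,0,0.002,0,0]
    - [0,5,159,0,0.002,0,0]

```text
t: 2.95
eef_pos: [0.6103, -0.1489, 0.1031]
tool_rot: [[0.996, -0.086, 0.005], [-0.086, -0.996, -0.0], [0.005, -0.0, -1.0]]
ft_force: [-0.3, -0.0, 0.9]
finger_gap: 0.501
finger_force: 0.0
```

Emit:
jog_arm:
  rows:
    - [0,0,0,0,0,0,1]
    - [0,0,0,0,0,0,1]
    - [0,0,0,0,0,0,1]
    - [0,0,0,0,0,0,1]
    - [0,0,0,0,0,0,1]
    - [0,0,0,0,0,0,1]
    - [0,0,0,0,0,0,1]
    - [0,0,0,0,0,0,1]

```text
t: 3.62
eef_pos: [0.6089, -0.1485, 0.1012]
tool_rot: [[0.996, -0.087, 0.002], [-0.087, -0.996, 0.001], [0.002, -0.001, -1.0]]
ft_force: [0.1, 1.4, 3.0]
finger_gap: 0.15
finger_force: 30.0
```

```bash
python3 - <<'E'
from h import *
s=env.get_state(); print(s['joint_positions'],s['ft_force'],s['ft_torque'])
go(.608,-.1485,.100,-1.5708+.0065+np.radians(72))
E
```

```text
[-2.79658525e-01  2.68258553e-01  1.82535659e+00  1.47968976e-03
  1.04623744e+00  1.37758994e+00] [0.11050518 1.38521664 3.01478157] [0.17241232 0.19906543 0.00351164]
go [-0.9  0.1  1.2] [ 1.00e-03 -2.00e-03 -1.35e+00]
```

Emit:
jog_arm:
  rows:
    - [0,0,0,0,0,-0.11,1]
    - [0,0,0,0,0,-0.22,1]
    - [0,0,0,0,0,-0.34,1]
    - [0,0,0,0,0,-0.46,1]
    - [0,0,0,0,0,-0.58,1]
    - [0,0,0,0,0,-0.7,1]
    - [0,0,0,0,0,-0.82,1]
    - [0,0,0,0,0,-0.94,1]
    - [0,0,0,0,0,-1.06,1]
    - [0,0,0,0,0,-1.17,1]
    - [0,0,0,0,0,-1.27,1]
    - [0,0,0,0,0,-1.35,1]

```text
t: 4.62
eef_pos: [0.6091, -0.1488, 0.1012]
tool_rot: [[0.299, 0.954, 0.003], [0.954, -0.299, 0.0], [0.001, 0.002, -1.0]]
ft_force: [-0.1, -0.7, 2.3]
finger_gap: 0.147
finger_force: 30.0
```

Emit:
jog_arm:
  rows:
    - [0,0,0,0,0,0,1]
    - [0,0,0,0,0,0,1]
    - [0,0,0,0,0,0,1]
    - [0,0,0,0,0,0,-0.3]
    - [0,0,0,0,0,0,-0.3]
    - [0,0,0,0,0,0,-0.3]
    - [0,0,0,0,0,0,-0.3]
    - [0,0,-60,0,0,0,-0.3]
    - [0,0,-100,0,0,0,-0.3]
    - [0,0,-130,0,0,0,-0.3]
    - [0,0,-150,0,0,0,-0.3]
    - [0,0,-150,0,0,0,-0.3]

```text
t: 5.62
eef_pos: [0.6122, -0.1497, 0.2593]
tool_rot: [[0.303, 0.953, 0.014], [0.953, -0.303, -0.003], [0.002, 0.014, -1.0]]
ft_force: [0.3, -0.3, 0.8]
finger_gap: 0.652
finger_force: 0.0
```

```bash
python3 - <<'E'
from h import *
im,d,M=grab('wrist','w2.png')
s=env.get_state(); print(s['t'],s['eef_pos'],s['joint_positions'],s['ft_force'])
a=cv2.imread('pics/w2.png'); cv2.imwrite('pics/w2b.png',cv2.resize(a[20:320],(768,450)))
E
```

```text
5.6667 [ 0.61075845 -0.14933513  0.25560287] [-2.80031356e-01  1.50385761e-01  1.67154968e+00  1.11118430e-03
  1.31010170e+00  2.79734360e-02] [ 0.76922744  0.43191856 -0.61249005]
```

View pics/w2b.png

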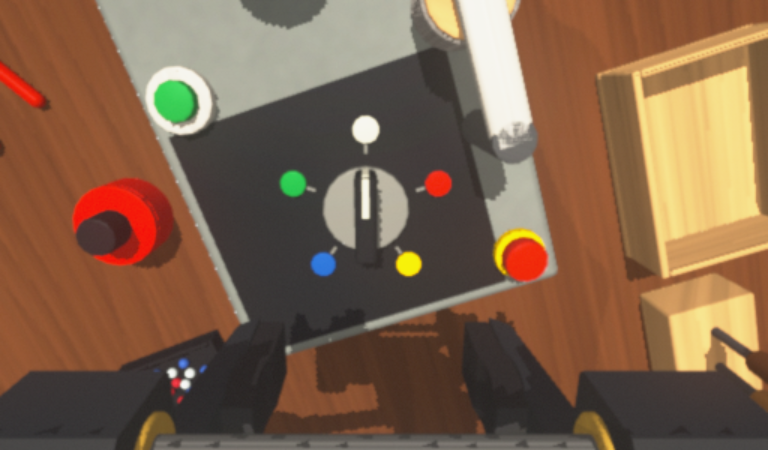

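```bash
python3 - <<'E'
from h import *
go(.6055,.0518,.25,0)
E
```

```text
go [190.  -66.1   5.2] [ 0.01   0.    -0.308]
```

Emit:
jog_arm:
  rows:
    - [40,-14,5,0,0,-0.08,-0.3]
    - [78,-27,5,0.005,0,-0.15,-0.3]
    - [116,-40,5,0.01,0,-0.2,-0.3]
    - [150,-52,5,0.01,0,-0.25,-0.3]
    - [175,-61,5,0.01,0,-0.308,-0.3]
    - [190,-66,5,0.01,0,-0.308,-0.3]
    - [190,-66,5,0.01,0,-0.308,-0.3]
    - [190,-66,5,0.01,0,-0.308,-0.3]
    - [190,-66,5,0.01,0,-0.308,-0.3]

```text
t: 6.42
eef_pos: [0.6024, 0.0518, 0.2444]
tool_rot: [[0.0, 1.0, -0.011], [1.0, -0.0, 0.001], [0.001, -0.011, -1.0]]
ft_force: [0.1, -0.1, 0.3]
finger_gap: 0.653
finger_force: 0.0
```

```bash
python3 - <<'E'
from h import *
im,d,M=grab('wrist','w3.png'); P=cloud('wrist',d,M)
m=(P[...,2]>.205)&(P[...,2]<.22)&(np.hypot(P[...,0]-.606,P[...,1]-.052)<.05); q=P[m]
print(m.sum(),q[:,2].mean(),cv2.minEnclosingCircle(q[:,:2].astype(np.float32)))
m=(abs(P[...,2]-.181)<.005)&(np.hypot(P[...,0]-.606,P[...,1]-.052)<.06); q=P[m]
print(m.sum(),q.mean(0),cv2.minEnclosingCircle(q[:,:2].astype(np.float32)))
go(.6055,.0518,.186,0)
E
```

```text
1601 0.21072724538492968 ((0.6078119277954102, 0.05158188194036484), 0.014884280040860176)
4019 [0.60775476 0.05713384 0.18111291] ((0.6079311966896057, 0.051294051110744476), 0.032517801970243454)
go [ 0.4  3.5 58.7] [-0.01  -0.002 -0.001]
```

Emit:
jog_arm:
  rows:
    - [0,6,20,-0.01,-0.002,0,-0.3]
    - [0,6,40,-0.01,-0.002,0,-0.3]
    - [0,6,52,-0.01,-0.002,0,-0.3]
    - [0,6,59,-0.01,-0.002,0,-0.3]
    - [0,6,59,-0.01,-0.002,0,-0.3]
    - [0,6,59,-0.01,-0.002,0,-0.3]
    - [0,6,59,-0.01,-0.002,0,1]
    - [0,6,59,-0.01,-0.002,0,1]
    - [0,6,59,-0.01,-0.002,0,1]
    - [0,6,59,-0.01,-0.002,0,1]
    - [0,6,59,-0.01,-0.002,0,1]
    - [0,6,59,-0.01,-0.002,0,1]

```text
t: 7.47
eef_pos: [0.609, 0.0526, 0.1876]
tool_rot: [[-0.0, 1.0, 0.003], [1.0, 0.0, 0.0], [0.0, 0.003, -1.0]]
ft_force: [-0.8, -0.1, 1.5]
finger_gap: 0.315
finger_force: 30.0
```

Emit:
jog_arm:
  rows:
    - [0,0,-5,0,0,0,1]
    - [0,0,-15,0,0,0,1]
    - [0,0,-30,0,0,0,1]
    - [0,0,-45,0,0,0,1]
    - [0,0,-60,0,0,0,1]
    - [0,0,-75,0,0,0,1]
    - [0,0,-75,0,0,0,1]

```text
t: 8.05
eef_pos: [0.6105, 0.0527, 0.2664]
tool_rot: [[-0.0, 1.0, 0.008], [1.0, 0.0, 0.001], [0.001, 0.008, -1.0]]
ft_force: [0.7, -0.5, -0.9]
finger_gap: 0.317
finger_force: 30.0
```

```bash
python3 - <<'E'
from h import *
go(.42,.17,.27,0)
go(.42,.17,.046,0)
E
```

```text
go [ 117.4 -190.5   -5.1] [ 0.008 -0.001  0.   ]
go [ 117.2 -192.4  218.9] [ 0.008 -0.001  0.   ]
```

Emit:
jog_arm:
  rows:
    - [17,-28,0,0,0,0,1]
    - [34,-56,0,0,0,0,1]
    - [52,-84,0,0.004,0,0,1]
    - [70,-112,0,0.008,0,0,1]
    - [86,-140,0,0.008,0,0,1]
    - [100,-165,0,0.008,0,0,1]
    - [112,-184,10,0.008,0,0,1]
    - [117,-192,40,0.008,0,0,1]
    - [117,-192,75,0.008,0,0,1]
    - [117,-192,110,0.008,0,0,1]
    - [117,-192,140,0.008,0,0,1]
    - [117,-192,160,0.008,0,0,1]

```text
t: 9.05
eef_pos: [0.4141, 0.1688, 0.0979]
tool_rot: [[-0.001, 1.0, -0.011], [1.0, 0.001, -0.001], [-0.001, -0.011, -1.0]]
ft_force: [-0.2, -0.4, -1.5]
finger_gap: 0.314
finger_force: 30.0
```

```bash
python3 - <<'E'
from h import *
s=env.get_state(); print(s['eef_pos'],s['finger_gap'],s['ft_force'])
go(.42,.17,.046,0)
grab('scene','s1.png')
E
```

```text
[0.41406497 0.16882543 0.09794362] 0.31433933768360345 [-0.18506695 -0.35066466 -1.49327947]
go [ 1.2  6.5 51.9] [-0.011  0.001  0.001]
```

View pics/s1.png

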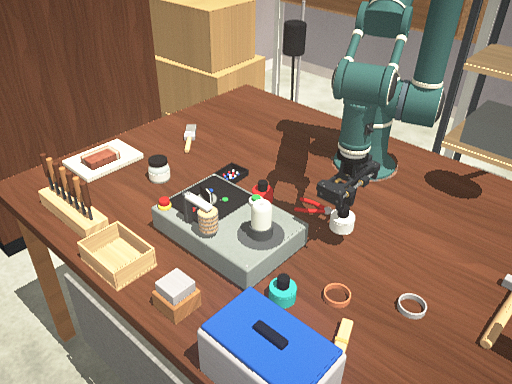

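Emit:
jog_arm:
  rows:
    - [0,5,20,-0.01,0,0,1]
    - [0,5,35,-0.01,0,0,1]
    - [0,5,45,-0.01,0,0,1]
    - [0,5,49,-0.01,0,0,1]
    - [0,5,51,-0.01,0,0,1]
    - [0,5,51,-0.01,0,0,1]
    - [0,5,51,-0.01,0,0,1]

```text
t: 9.68
eef_pos: [0.4223, 0.1698, 0.0514]
tool_rot: [[0.0, 1.0, 0.005], [1.0, -0.0, 0.001], [0.001, 0.005, -1.0]]
ft_force: [0.2, 0.0, -2.0]
finger_gap: 0.318
finger_force: 30.0
```

Emit:
jog_arm:
  rows:
    - [0,0,0,0,0,0,0.2]
    - [0,0,0,0,0,0,-0.3]
    - [0,0,0,0,0,0,-0.3]
    - [0,0,0,0,0,0,-0.3]
    - [0,0,-40,0,0,0,-0.5]
    - [0,0,-80,0,0,0,-1]
    - [0,0,-120,0,0,0,-1]
    - [0,0,-160,0,0,0,-1]
    - [0,0,-185,0,0,0,-1]
    - [0,0,-185,0,0,0,-1]

```text
t: 10.52
eef_pos: [0.4248, 0.171, 0.2432]
tool_rot: [[-0.0, 1.0, 0.016], [1.0, 0.0, 0.004], [0.004, 0.016, -1.0]]
ft_force: [0.5, -0.1, 0.1]
finger_gap: 0.998
finger_force: 0.0
```

```bash
cat >> h.py <<'E'
def near(P,x,y,r,z0,z1):
    m=(P[...,2]>z0)&(P[...,2]<z1)&(np.hypot(P[...,0]-x,P[...,1]-y)<r); return P[m]
def circ(q): return None if len(q)<8 else (len(q),q[:,2].mean().round(4),cv2.minEnclosingCircle(q[:,:2].astype(np.float32)))
E
python3 - <<'E'
from h import *
im,d,M=grab('top','t1.png')
for n,(r0,c0) in dict(silver=(214,112),copper=(184,160)).items():
    s=im[r0-35:r0+35,c0-35:c0+35].astype(int)
    print(n, 'diff to start', np.abs(s-np.load('pics/top0.npz')['im'][r0-35:r0+35,c0-35:c0+35].astype(int)).mean())
print(env.get_state()['eef_pos'])
go(.570,.28,.20,-1.57); go(.583,.276,.20,-1.57)
E
```

```text
silver diff to start 22.24312925170068
copper diff to start 18.664421768707484
[0.42328973 0.17040497 0.23983075]
go [109.5 146.2  41.9] [ 0.007 -0.012  1.57 ]
go [105.5 159.2  42. ] [ 0.007 -0.012  1.57 ]
```

```bash
python3 - <<'E'
from h import *
go(.583,.276,.20,1.57)
E
```

```text
go [105.5 159.2  42. ] [ 0.012  0.007 -1.57 ]
```

Emit:
jog_arm:
  rows:
    - [20,30,0,0,0,-0.12,-1]
    - [40,60,0,0,0,-0.24,-1]
    - [60,90,0,0,0,-0.36,-1]
    - [78,120,0,0,0,-0.48,-1]
    - [92,140,5,0,0,-0.6,-1]
    - [102,152,10,0,0,-0.72,-1]
    - [105,159,20,0,0,-0.84,-1]
    - [105,159,30,0,0,-0.96,-1]
    - [105,159,35,0.005,0.003,-1.08,-1]
    - [105,159,40,0.01,0.005,-1.2,-1]
    - [105,159,42,0.012,0.007,-1.32,-1]
    - [105,159,42,0.012,0.007,-1.44,-1]

```text
t: 11.57
eef_pos: [0.5782, 0.2737, 0.1902]
tool_rot: [[-0.992, 0.125, -0.014], [0.125, 0.992, -0.005], [0.014, -0.006, -1.0]]
ft_force: [-0.2, -0.4, -0.4]
finger_gap: 1.002
finger_force: 0.0
```

Emit:
jog_arm:
  rows:
    - [0,0,0,0,0,-0.12,-1]
    - [0,0,0,0,0,-0.13,-1]
    - [0,0,0,0,0,-0.13,-1]
    - [0,0,0,0,0,-0.13,-1]

```text
t: 11.9
eef_pos: [0.5793, 0.2743, 0.1928]
tool_rot: [[-1.0, 0.004, -0.011], [0.004, 1.0, -0.003], [0.011, -0.003, -1.0]]
ft_force: [0.3, 0.2, 0.2]
finger_gap: 1.004
finger_force: 0.0
```

```bash
python3 - <<'E'
from h import *
im,d,M=grab('wrist','w4.png'); P=cloud('wrist',d,M)
print(env.get_state()['eef_pos'])
q=near(P,.583,.276,.07,.008,.03); print(circ(q)); c=circ(q)[2][0]
go(c[0],c[1],.004,1.57)
E
```

```text
[0.57949156 0.27434725 0.19321958]
(843, np.float64(0.0151), ((0.5865980982780457, 0.27673619985580444), 0.0326843298971653))
go [ -9.    2.9 189.1] [-0.003 -0.01  -0.002]
```

View pics/w4.png

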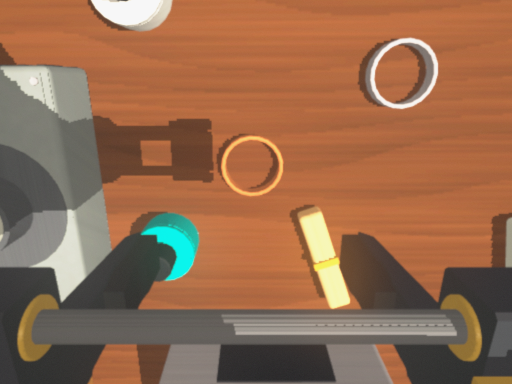

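Emit:
jog_arm:
  rows:
    - [-9,3,40,0,-0.01,0,-1]
    - [-9,3,80,0,-0.01,0,-1]
    - [-9,3,115,0,-0.01,0,-1]
    - [-9,3,145,0,-0.01,0,-1]
    - [-9,3,165,0,-0.01,0,-1]
    - [-9,3,180,0,-0.01,0,-1]
    - [-9,3,187,0,-0.01,0,-1]
    - [-9,3,187,0,-0.01,0,-1]
    - [-9,3,187,0,-0.01,0,-1]

```text
t: 12.7
eef_pos: [0.5875, 0.2772, 0.0073]
tool_rot: [[-1.0, 0.002, 0.001], [0.002, 1.0, -0.002], [-0.001, -0.002, -1.0]]
ft_force: [0.8, -0.1, 0.7]
finger_gap: 1.002
finger_force: 0.0
```

```bash
python3 - <<'E'
from h import *
go(.5866,.2767,.004,1.57); print(env.get_state()['ft_force'])
E
```

```text
go [ 0.9 -0.5  3.3] [-0.002  0.001 -0.001]
[ 0.75929847 -0.05857999  0.69799087]
```

Emit:
jog_arm:
  rows:
    - [0,0,2,0,0,0,-1]
    - [0,0,2,0,0,0,1]
    - [0,0,2,0,0,0,1]
    - [0,0,2,0,0,0,1]
    - [0,0,2,0,0,0,1]
    - [0,0,2,0,0,0,1]
    - [0,0,2,0,0,0,1]

```text
t: 13.28
eef_pos: [0.5874, 0.2771, 0.0053]
tool_rot: [[-1.0, 0.001, 0.001], [0.001, 1.0, -0.002], [-0.001, -0.002, -1.0]]
ft_force: [-0.7, 0.2, -0.1]
finger_gap: 0.568
finger_force: 0.0
```

Emit:
jog_arm:
  rows:
    - [0,0,-15,0,0,0,1]
    - [0,0,-45,0,0,0,1]
    - [0,0,-80,0,0,0,1]
    - [0,0,-120,0,0,0,1]
    - [0,0,-160,0,0,0,1]
    - [0,0,-195,0,0,0,1]
    - [0,0,-220,0,0,0,1]
    - [0,0,-225,0,0,0,1]
    - [0,0,-225,0,0,0,1]

```text
t: 14.03
eef_pos: [0.5885, 0.2783, 0.2332]
tool_rot: [[-1.0, 0.001, 0.006], [0.001, 1.0, -0.0], [-0.006, -0.0, -1.0]]
ft_force: [0.4, -0.6, -0.9]
finger_gap: 0.002
finger_force: 0.0
```

```bash
python3 - <<'E'
from h import *
go(.608,.0515,.23,1.57); s=env.get_state();print(s['eef_pos'],s['joint_positions'])
E
```

```text
go [ -19.6 -226.7    3.3] [-0.     0.006 -0.   ]
[0.58853495 0.278266   0.23317212] [ 0.40480202  0.20679742  1.64682167 -0.00263439  1.28209471 -1.16441906]
```

```bash
python3 - <<'E'
from h import *
im,d,M=grab('wrist','w5.png'); P=cloud('wrist',d,M)
E
```

```text
(no output)
```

View pics/w5.png

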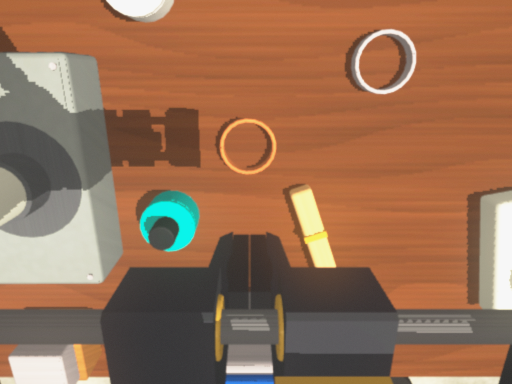

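```bash
python3 - <<'E'
from h import *
z=np.load('pics/w5.npz'); P=cloud('wrist',z['d'],z['M'])
print(circ(near(P,.587,.276,.09,.008,.03)), P[146,218:280:2].round(3)[[0,1,2,15,28,29]])
print(ray('wrist',z['M'],248,146,.016))
m=near(P,.5,.42,.09,.008,.03); print(circ(m))
t=np.load('pics/t1.npz'); print(ray('top',t['M'],160,184.5,.016))
E
```

```text
(935, np.float64(0.0163), ((0.6064112186431885, 0.29773104190826416), 0.06120078265666962)) [[ 0.589  0.241 -0.   ]
 [ 0.585  0.245  0.016]
 [ 0.585  0.247  0.016]
 [ 0.588  0.277  0.001]
 [ 0.585  0.306  0.018]
 [ 0.589  0.31   0.   ]]
[0.58524345 0.2766663  0.016     ]
(992, np.float64(0.0147), ((0.4952394664287567, 0.4228626489639282), 0.03260396793484688))
[0.58273269 0.27538887 0.016     ]
```

```bash
python3 - <<'E'
from h import *
for n,ez in (('w5',.2332),('w4',.1932),('w1',.2591),('w3',.2459)):
    z=np.load(f'pics/{n}.npz'); P=cloud('wrist',z['d'],z['M']); d=z['d']
    Tl=np.linalg.inv(z['M']@np.linalg.inv(np.array(cams.get_calibration('wrist')['tool_from_camera'])))
    L=P@Tl[:3,:3].T+Tl[:3,3]
    m=(d>.02)&(abs(L[...,0])<.025)&(abs(L[...,1])<.075)&(L[...,2]>-.08)&(L[...,2]<.02)
    q=L[m]*1e3; print(n,len(q),np.percentile(q[:,2],[50,90,98,100]).round(1)); t=q[q[:,2]>np.percentile(q[:,2],95)]; print(t[:,1].min().round(),t[:,1].max().round(), np.abs(t[:,1]).min().round())
E
```

```text
w5 4662 [-49.3 -29.  -22.3 -18.5]
-13.0 13.0 0.0
w4 9810 [-54.  -29.9 -22.3 -19.2]
-57.0 56.0 43.0
w1 9810 [-54.  -29.9 -22.3 -18.9]
-57.0 56.0 44.0
w3 8375 [-54.  -30.1 -22.5 -19.4]
-42.0 42.0 28.0
```

```bash
python3 - <<'E'
from h import *
c,f=K('wrist'); C=np.linalg.inv(np.array(c['tool_from_camera']))
for p in [(0,0,0),(9,0,0),(-9,0,0),(0,0,-19),(9,0,-19),(-9,0,-19),(9,0,-5)]:
    q=C[:3,:3]@(np.array(p)/1e3)+C[:3,3]; print(p,c['cx']-f*q[0]/q[2], c['cy']+f*q[1]/q[2], -q[2])
z=np.load('pics/w5.npz'); print(z['d'][228:262:3,244].round(3))
E
```

```text
(0, 0, 0) 249.74836302879834 234.2126216717218 0.18343770218109287
(9, 0, 0) 249.75231375594785 218.94003632066094 0.1806320717080138
(-9, 0, 0) 249.74453133174052 249.02506458167628 0.18624333265417195
(0, 0, -19) 249.82095550452271 251.57565364390592 0.1653845003082032
(9, 0, -19) 249.8265976626501 234.90679327206504 0.16257886983512412
(-9, 0, -19) 249.81550158348992 267.6883974066034 0.16819013078128228
(9, 0, -5) 249.77038365588112 222.82402294951558 0.17588122910988493
[0.439 0.44  0.441 0.159 0.158 0.153 0.151 0.148 0.146 0.142 0.14  0.139]
```

```bash
python3 - <<'E'
from h import *
go(.5855,.2767,.003,1.57)
E
```

```text
go [  2.2  -0.6 227.3] [-0.002  0.002  0.   ]
```

Emit:
jog_arm:
  rows:
    - [2,0,20,0,0,0,-1]
    - [2,0,60,0,0,0,-1]
    - [2,0,100,0,0,0,-1]
    - [2,0,140,0,0,0,-1]
    - [2,0,175,0,0,0,-1]
    - [2,0,200,0,0,0,-1]
    - [2,0,215,0,0,0,-1]
    - [2,0,222,0,0,0,-1]
    - [2,0,227,0,0,0,-1]
    - [2,0,227,0,0,0,-1]
    - [2,0,227,0,0,0,-1]

```text
t: 15.0
eef_pos: [0.5855, 0.2771, 0.0032]
tool_rot: [[-1.0, 0.001, 0.001], [0.001, 1.0, -0.002], [-0.001, -0.002, -1.0]]
ft_force: [1.0, -0.2, 0.3]
finger_gap: 0.813
finger_force: 0.0
```

Emit:
jog_arm:
  rows:
    - [0,0,2,0,0,0,-1]
    - [0,0,4,0,0,0,-1]
    - [0,0,4,0,0,0,-1]
    - [0,0,4,0,0,0,-1]

```text
t: 15.33
eef_pos: [0.5857, 0.2773, -0.0002]
tool_rot: [[-1.0, 0.001, 0.002], [0.001, 1.0, -0.002], [-0.002, -0.002, -1.0]]
ft_force: [0.4, 0.8, -1.6]
finger_gap: 0.997
finger_force: 0.0
```

Emit:
jog_arm:
  rows:
    - [0,0,2,0,0,0,-1]
    - [0,0,4,0,0,0,-1]
    - [0,0,4,0,0,0,-1]
    - [0,0,4,0,0,0,-1]

```text
t: 15.67
eef_pos: [0.5851, 0.277, -0.0052]
tool_rot: [[-1.0, 0.001, 0.001], [0.001, 1.0, -0.002], [-0.001, -0.002, -1.0]]
ft_force: [0.6, 0.3, -0.2]
finger_gap: 1.0
finger_force: 0.0
```

Emit:
jog_arm:
  rows:
    - [0,0,2,0,0,0,-1]
    - [0,0,4,0,0,0,-1]
    - [0,0,5,0,0,0,-1]
    - [0,0,5,0,0,0,-1]
    - [0,0,5,0,0,0,-1]

```text
t: 16.08
eef_pos: [0.5852, 0.277, -0.0102]
tool_rot: [[-1.0, 0.001, 0.001], [0.001, 1.0, -0.002], [-0.001, -0.002, -1.0]]
ft_force: [-0.3, -0.6, 0.2]
finger_gap: 0.999
finger_force: 0.0
```

Emit:
jog_arm:
  rows:
    - [0,0,1,0,0,0,-1]
    - [0,0,2,0,0,0,-1]
    - [0,0,3,0,0,0,-1]
    - [0,0,3,0,0,0,-1]
    - [0,0,3,0,0,0,-1]

```text
t: 16.5
eef_pos: [0.5852, 0.277, -0.0131]
tool_rot: [[-1.0, 0.001, 0.001], [0.001, 1.0, -0.002], [-0.001, -0.002, -1.0]]
ft_force: [0.3, -0.3, -0.2]
finger_gap: 1.003
finger_force: 0.0
```

Emit:
jog_arm:
  rows:
    - [0,0,0,0,0,0,1]
    - [0,0,0,0,0,0,1]
    - [0,0,0,0,0,0,1]
    - [0,0,0,0,0,0,1]
    - [0,0,0,0,0,0,1]
    - [0,0,0,0,0,0,1]

```text
t: 17.0
eef_pos: [0.5854, 0.2771, -0.0129]
tool_rot: [[-1.0, 0.001, 0.001], [0.001, 1.0, -0.002], [-0.001, -0.002, -1.0]]
ft_force: [0.4, 0.3, 0.3]
finger_gap: 0.728
finger_force: 30.0
```

Emit:
jog_arm:
  rows:
    - [0,0,-15,0,0,0,1]
    - [0,0,-45,0,0,0,1]
    - [0,0,-80,0,0,0,1]
    - [0,0,-120,0,0,0,1]
    - [0,0,-155,0,0,0,1]
    - [0,0,-185,0,0,0,1]
    - [0,0,-205,0,0,0,1]
    - [0,0,-213,0,0,0,1]
    - [0,0,-213,0,0,0,1]

```text
t: 17.75
eef_pos: [0.5866, 0.2782, 0.2039]
tool_rot: [[-1.0, 0.001, 0.007], [0.001, 1.0, 0.0], [-0.007, 0.0, -1.0]]
ft_force: [0.9, -0.2, -0.9]
finger_gap: 0.734
finger_force: 30.0
```

```bash
python3 - <<'E'
from h import *
go(.608,.0515,.20,1.575)
E
```

```text
go [ -21.6 -226.7    4. ] [ 0.     0.007 -0.005]
```

Emit:
jog_arm:
  rows:
    - [-3,-25,0,0,0,0,1]
    - [-6,-55,0,0,0.003,0,1]
    - [-9,-88,0,0,0.005,0,1]
    - [-12,-121,0,0,0.005,0,1]
    - [-15,-154,0,0,0.005,0,1]
    - [-18,-184,0,0,0.005,-0.005,1]
    - [-20,-208,0,0,0.005,-0.005,1]
    - [-21,-222,0,0,0.005,-0.005,1]
    - [-21,-227,0,0,0.005,-0.005,1]
    - [-21,-227,0,0,0.005,-0.005,1]
    - [-21,-227,0,0,0.005,-0.005,1]
    - [-21,-227,0,0,0.005,-0.005,1]

```text
t: 18.75
eef_pos: [0.6056, 0.0519, 0.2002]
tool_rot: [[-1.0, -0.005, -0.004], [-0.005, 1.0, -0.002], [0.005, -0.002, -1.0]]
ft_force: [-0.1, -0.5, -1.0]
finger_gap: 0.733
finger_force: 30.0
```

```bash
python3 - <<'E'
from h import *
im,d,M=grab('wrist','w6.png'); P=cloud('wrist',d,M)
s=env.get_state(); print(s['eef_pos'],s['finger_gap'])
print('mandrel top',circ(near(P,.608,.0515,.035,.169,.179)))
print('ring top',circ(near(P,.608,.0515,.045,.215,.235)))
print(P[140:200:12,210:300:15,2].round(3))
go(.608,.0515,.16,1.575)
E
```

```text
[0.6057067  0.05196522 0.20035297] 0.7353011675758419
mandrel top (2729, np.float64(0.1736), ((0.6073270440101624, 0.051498912274837494), 0.02415158413350582))
ring top (6909, np.float64(0.2256), ((0.5947094559669495, 0.05145849660038948), 0.04299389198422432))
[[0.081 0.081 0.08  0.081 0.081 0.082]
 [0.082 0.082 0.111 0.112 0.095 0.082]
 [0.082 0.112 0.133 0.135 0.114 0.083]
 [0.082 0.146 0.165 0.165 0.152 0.112]
 [0.081 0.169 0.174 0.174 0.171 0.112]]
go [-2.5 -0.4 40.3] [-0.002 -0.004  0.002]
```

View pics/w6.png

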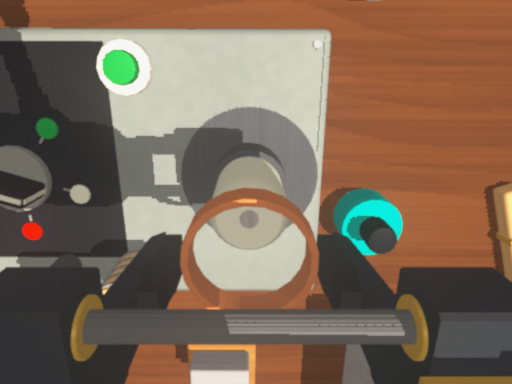

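```bash
python3 - <<'E'
from h import *
z=np.load('pics/w6.npz'); P=cloud('wrist',z['d'],z['M']); im=z['im'].astype(int)
m=(P[...,2]>.205)&(P[...,2]<.236)&(np.hypot(P[...,0]-.606,P[...,1]-.052)<.045)&(im[...,0]>im[...,2]*1.5)
q=P[m];print(len(q),q.min(0),q.max(0)); t=q[q[:,2]>.224]
A=np.c_[2*t[:,:2],np.ones(len(t))]; s=np.linalg.lstsq(A,(t[:,:2]**2).sum(1),rcond=None)[0];print(s[:2],np.sqrt(s[2]+s[0]**2+s[1]**2))
E
```

```text
5969 [0.57394684 0.0192213  0.21246705] [0.63596071 0.08435203 0.23510031]
[0.6054914  0.05168222] 0.029983794020395117
```

Emit:
jog_arm:
  rows:
    - [-2,0,5,0,-0.004,0,1]
    - [-2,0,15,0,-0.004,0,1]
    - [-2,0,25,0,-0.004,0,1]
    - [-2,0,35,0,-0.004,0,1]
    - [-2,0,43,0,-0.004,0,1]
    - [-2,0,50,0,-0.004,0,1]
    - [-2,0,55,0,-0.004,0,1]
    - [-2,0,60,0,-0.004,0,1]
    - [-2,0,60,0,-0.004,0,1]

```text
t: 19.55
eef_pos: [0.6069, 0.0503, 0.1392]
tool_rot: [[-1.0, -0.004, -0.002], [-0.004, 1.0, -0.002], [0.002, -0.002, -1.0]]
ft_force: [-0.4, -0.2, -1.7]
finger_gap: 0.734
finger_force: 30.0
```

Emit:
jog_arm:
  rows:
    - [0,0,4,0,0,0,1]
    - [0,0,8,0,0,0,1]
    - [0,0,12,0,0,0,1]
    - [0,0,16,0,0,0,1]
    - [0,0,16,0,0,0,1]

```text
t: 19.97
eef_pos: [0.607, 0.0503, 0.1235]
tool_rot: [[-1.0, -0.004, -0.001], [-0.004, 1.0, -0.002], [0.001, -0.002, -1.0]]
ft_force: [-0.4, -0.5, -1.5]
finger_gap: 0.732
finger_force: 30.0
```

```bash
python3 - <<'E'
from h import *
s=env.get_state(); print(s['eef_pos'],s['ft_force'],s['ft_torque'])
z=np.load('pics/w5.npz'); P=cloud('wrist',z['d'],z['M']); d=z['d']
Tl=np.linalg.inv(z['M']@np.linalg.inv(np.array(cams.get_calibration('wrist')['tool_from_camera'])))
L=(P@Tl[:3,:3].T+Tl[:3,3])*1e3
for u in (240,200,160,130): print(u,[tuple(L[v,u].round().astype(int)) for v in range(236,384,12)])
E
```

```text
[0.60698874 0.05034073 0.12351824] [-0.36408956 -0.51549354 -1.47078944] [-0.01337265  0.0202724  -0.03981075]
240 [(np.int64(10), np.int64(-5), np.int64(-21)), (np.int64(10), np.int64(-4), np.int64(-33)), (np.int64(9), np.int64(-4), np.int64(-43)), (np.int64(9), np.int64(-4), np.int64(-52)), (np.int64(10), np.int64(-4), np.int64(-60)), (np.int64(8), np.int64(-4), np.int64(-65)), (np.int64(3), np.int64(-4), np.int64(-65)), (np.int64(27), np.int64(-3), np.int64(-100)), (np.int64(25), np.int64(-2), np.int64(-102)), (np.int64(21), np.int64(-3), np.int64(-101)), (np.int64(-200), np.int64(-10), np.int64(118)), (np.int64(-204), np.int64(-10), np.int64(106)), (np.int64(-208), np.int64(-10), np.int64(95))]
200 [(np.int64(-118), np.int64(-65), np.int64(234)), (np.int64(-135), np.int64(-65), np.int64(234)), (np.int64(-154), np.int64(-66), np.int64(234)), (np.int64(35), np.int64(-13), np.int64(-93)), (np.int64(35), np.int64(-12), np.int64(-98)), (np.int64(35), np.int64(-11), np.int64(-102)), (np.int64(35), np.int64(-11), np.int64(-106)), (np.int64(34), np.int64(-11), np.int64(-108)), (np.int64(
[... 760 characters left out ...]
, np.int64(-20), np.int64(-108)), (np.int64(17), np.int64(-20), np.int64(-108))]
130 [(np.int64(-118), np.int64(-156), np.int64(235)), (np.int64(-135), np.int64(-158), np.int64(234)), (np.int64(-154), np.int64(-160), np.int64(234)), (np.int64(35), np.int64(-30), np.int64(-92)), (np.int64(34), np.int64(-29), np.int64(-96)), (np.int64(35), np.int64(-27), np.int64(-101)), (np.int64(35), np.int64(-26), np.int64(-106)), (np.int64(34), np.int64(-25), np.int64(-109)), (np.int64(30), np.int64(-26), np.int64(-108)), (np.int64(27), np.int64(-26), np.int64(-107)), (np.int64(25), np.int64(-26), np.int64(-108)), (np.int64(21), np.int64(-26), np.int64(-108)), (np.int64(18), np.int64(-26), np.int64(-109))]
```

Emit:
jog_arm:
  rows:
    - [0,1,5,0,0,0,1]
    - [0,1,10,0,0,0,1]
    - [0,1,15,0,0,0,1]
    - [0,1,19,0,0,0,1]
    - [0,1,21,0,0,0,1]
    - [0,1,21,0,0,0,1]
    - [0,1,21,0,0,0,1]

```text
t: 20.55
eef_pos: [0.6075, 0.0513, 0.1033]
tool_rot: [[-1.0, -0.004, -0.0], [-0.004, 1.0, -0.002], [0.0, -0.002, -1.0]]
ft_force: [-0.1, 0.2, -1.0]
finger_gap: 0.735
finger_force: 30.0
```

Emit:
jog_arm:
  rows:
    - [0,0,0,0,0,0,0]
    - [0,0,0,0,0,0,-0.9]
    - [0,0,0,0,0,0,-0.9]
    - [0,0,0,0,0,0,-0.9]
    - [0,0,0,0,0,0,-0.9]
    - [0,0,-20,0,0,0,-1]
    - [0,0,-45,0,0,0,-1]
    - [0,0,-75,0,0,0,-1]
    - [0,0,-105,0,0,0,-1]
    - [0,0,-105,0,0,0,-1]

```text
t: 21.38
eef_pos: [0.6119, 0.0518, 0.2166]
tool_rot: [[-1.0, -0.004, 0.013], [-0.004, 1.0, -0.002], [-0.013, -0.002, -1.0]]
ft_force: [1.3, -0.1, 0.8]
finger_gap: 0.997
finger_force: 0.0
```

```bash
python3 - <<'E'
from h import *
im,d,M=grab('wrist','w7.png'); P=cloud('wrist',d,M)
q=near(P,.6075,.0515,.045,.12,.136); q=q[np.hypot(q[:,0]-.6075,q[:,1]-.0515)>.0275]; print(circ(q))
go(.495,.423,.225,1.57)
E
```

```text
(783, np.float64(0.1273), ((0.6084495186805725, 0.05140072852373123), 0.03232016786932945))
go [114.  371.7 -13. ] [-0.002  0.009  0.005]
```

Emit:
jog_arm:
  rows:
    - [10,30,-10,0,0,0,-1]
    - [21,68,-10,0,0.005,0,-1]
    - [33,106,-10,0,0.009,0,-1]
    - [45,144,-10,0,0.009,0,-1]
    - [56,182,-10,0,0.009,0,-1]
    - [68,220,-10,0,0.009,0,-1]
    - [80,258,-10,0,0.009,0,-1]
    - [91,296,-10,0,0.009,0,-1]
    - [102,332,-10,0,0.009,0,-1]
    - [110,358,-10,0,0.009,0,-1]
    - [114,371,-10,0,0.009,0,-1]
    - [114,371,-10,0,0.009,0,-1]

```text
t: 22.43
eef_pos: [0.4905, 0.4241, 0.2163]
tool_rot: [[-1.0, -0.008, -0.01], [-0.008, 1.0, -0.003], [0.01, -0.003, -1.0]]
ft_force: [0.2, 0.5, -0.4]
finger_gap: 0.996
finger_force: 0.0
```

Emit:
jog_arm:
  rows:
    - [0,0,0,0,0,0,-1]
    - [0,0,0,0,0,0,-1]

```text
t: 22.6
eef_pos: [0.4924, 0.4205, 0.2171]
tool_rot: [[-1.0, -0.003, -0.009], [-0.003, 1.0, -0.004], [0.009, -0.004, -1.0]]
ft_force: [-0.6, -0.1, 0.7]
finger_gap: 0.999
finger_force: 0.0
```

```bash
python3 - <<'E'
from h import *
im,d,M=grab('wrist','w8.png'); P=cloud('wrist',d,M)
c=circ(near(P,.495,.423,.06,.008,.025)); print(c,env.get_state()['eef_pos']); c=c[2][0]
go(c[0],c[1],-.012,1.57)
E
```

```text
(738, np.float64(0.0152), ((0.4950685501098633, 0.42320773005485535), 0.032527387142181396)) [0.49269704 0.42025675 0.21736464]
go [ -4.5   3.7 229.3] [-0.003 -0.009  0.003]
```

Emit:
jog_arm:
  rows:
    - [-4,4,30,0,-0.009,0.003,-1]
    - [-4,4,70,0,-0.009,0.003,-1]
    - [-4,4,110,0,-0.009,0.003,-1]
    - [-4,4,145,0,-0.009,0.003,-1]
    - [-4,4,175,0,-0.009,0.003,-1]
    - [-4,4,200,0,-0.009,0.003,-1]
    - [-4,4,215,0,-0.009,0.003,-1]
    - [-4,4,224,0,-0.009,0.003,-1]
    - [-4,4,228,0,-0.009,0.003,-1]
    - [-4,4,228,0,-0.009,0.003,-1]
    - [-4,4,228,0,-0.009,0.003,-1]

```text
t: 23.57
eef_pos: [0.4953, 0.4257, -0.009]
tool_rot: [[-1.0, -0.0, 0.002], [-0.0, 1.0, -0.001], [-0.002, -0.001, -1.0]]
ft_force: [-0.2, 1.0, 1.3]
finger_gap: 1.0
finger_force: 0.0
```

Emit:
jog_arm:
  rows:
    - [0,0,0,0,0,0,1]
    - [0,0,0,0,0,0,1]
    - [0,0,0,0,0,0,1]
    - [0,0,0,0,0,0,1]
    - [0,0,0,0,0,0,1]
    - [0,0,0,0,0,0,1]

```text
t: 24.07
eef_pos: [0.4946, 0.426, -0.0092]
tool_rot: [[-1.0, -0.001, 0.001], [-0.001, 1.0, -0.002], [-0.001, -0.002, -1.0]]
ft_force: [0.2, -1.6, 5.7]
finger_gap: 0.73
finger_force: 30.0
```

Emit:
jog_arm:
  rows:
    - [0,0,-15,0,0,0,1]
    - [0,0,-45,0,0,0,1]
    - [0,0,-80,0,0,0,1]
    - [0,0,-120,0,0,0,1]
    - [0,0,-155,0,0,0,1]
    - [0,0,-185,0,0,0,1]
    - [0,0,-205,0,0,0,1]
    - [0,0,-210,0,0,0,1]
    - [0,0,-210,0,0,0,1]

```text
t: 24.82
eef_pos: [0.4948, 0.427, 0.2024]
tool_rot: [[-1.0, -0.001, 0.004], [-0.001, 1.0, 0.001], [-0.004, 0.001, -1.0]]
ft_force: [0.2, -0.3, -0.9]
finger_gap: 0.726
finger_force: 30.0
```

```bash
python3 - <<'E'
from h import *
im,d,M=grab('wrist','w9.png'); P=cloud('wrist',d,M); s=env.get_state(); e=s['eef_pos']; print(e,s['finger_gap'])
q=near(P,e[0],e[1],.045,e[2]+.015,e[2]+.045); a=abs(q[:,1]-e[1]); q=q[a<.028]; print(len(q),np.percentile(q[:,2],[5,50,95,100])-e[2],q.min(0)-e,q.max(0)-e)
go(.6075,.0515,.20,1.575)
E
```

```text
[0.49381211 0.42610681 0.19982909] 0.7284649234842294
4859 [0.01616573 0.02572373 0.02837296 0.02962378] [-0.03156311 -0.02799534  0.01500022] [0.03091783 0.02798992 0.02962378]
go [-113.2 -374.8    0.6] [-0.002  0.001 -0.003]
```

View pics/w9.png

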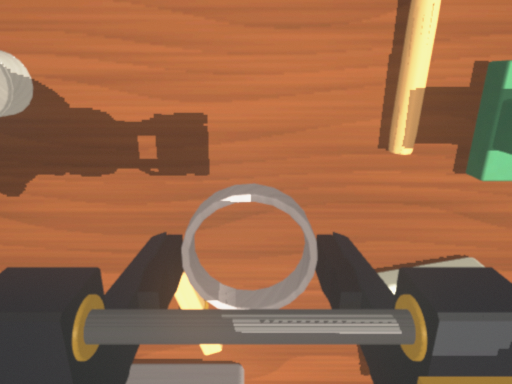

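Emit:
jog_arm:
  rows:
    - [-9,-28,0,0,0,0,1]
    - [-20,-66,0,0,0,0,1]
    - [-31,-104,0,0,0,0,1]
    - [-43,-142,0,0,0,0,1]
    - [-54,-180,0,0,0,0,1]
    - [-66,-218,0,0,0,0,1]
    - [-77,-256,0,0,0,0,1]
    - [-89,-294,0,0,0,0,1]
    - [-100,-330,0,0,0,0,1]
    - [-108,-358,0,0,0,0,1]
    - [-113,-372,0,0,0,0,1]
    - [-113,-375,0,0,0,0,1]

```text
t: 25.87
eef_pos: [0.6067, 0.0486, 0.1977]
tool_rot: [[-1.0, 0.002, -0.004], [0.002, 1.0, -0.003], [0.004, -0.003, -1.0]]
ft_force: [-0.3, 0.1, -0.9]
finger_gap: 0.726
finger_force: 30.0
```

Emit:
jog_arm:
  rows:
    - [0,0,0,0,0,0,1]
    - [0,0,0,0,0,0,1]
    - [0,0,0,0,0,0,1]

```text
t: 26.12
eef_pos: [0.6067, 0.0529, 0.1999]
tool_rot: [[-1.0, -0.003, -0.001], [-0.003, 1.0, -0.002], [0.001, -0.002, -1.0]]
ft_force: [-0.7, 0.0, -1.5]
finger_gap: 0.728
finger_force: 30.0
```

```bash
python3 - <<'E'
from h import *
s=env.get_state(); print(s['eef_pos'],s['finger_gap'])
go(.6075,.0515,.118,1.575)
E
```

```text
[0.60672152 0.05287532 0.19988312] 0.7284254799334773
go [-0.9 -1.2 81.9] [-0.002 -0.001 -0.001]
```

Emit:
jog_arm:
  rows:
    - [-1,-1,5,0,0,0,1]
    - [-1,-1,16,0,0,0,1]
    - [-1,-1,28,0,0,0,1]
    - [-1,-1,40,0,0,0,1]
    - [-1,-1,52,0,0,0,1]
    - [-1,-1,63,0,0,0,1]
    - [-1,-1,72,0,0,0,1]
    - [-1,-1,77,0,0,0,1]
    - [-1,-1,80,0,0,0,1]
    - [-1,-1,80,0,0,0,1]
    - [-1,-1,80,0,0,0,1]

```text
t: 27.03
eef_pos: [0.6088, 0.05, 0.1208]
tool_rot: [[-1.0, -0.001, 0.001], [-0.001, 1.0, -0.002], [-0.001, -0.002, -1.0]]
ft_force: [0.3, -0.5, -1.1]
finger_gap: 0.725
finger_force: 30.0
```

Emit:
jog_arm:
  rows:
    - [0,0,0,0,0,0,0]
    - [0,0,0,0,0,0,-0.9]
    - [0,0,0,0,0,0,-0.9]
    - [0,0,0,0,0,0,-0.9]
    - [0,0,0,0,0,0,-0.9]
    - [0,0,-20,0,0,0,-1]
    - [0,0,-45,0,0,0,-1]
    - [0,0,-75,0,0,0,-1]
    - [0,0,-100,0,0,0,-1]
    - [0,0,-100,0,0,0,-1]
    - [0,0,-100,0,0,0,-1]

```text
t: 27.95
eef_pos: [0.61, 0.0503, 0.223]
tool_rot: [[-1.0, -0.001, 0.005], [-0.001, 1.0, -0.002], [-0.005, -0.002, -1.0]]
ft_force: [-0.5, 0.3, -0.0]
finger_gap: 1.0
finger_force: 0.0
```

```bash
python3 - <<'E'
from h import *
im,d,M=grab('wrist','w10.png'); P=cloud('wrist',d,M)
for a,b in ((.12,.136),(.137,.152)):
    q=near(P,.6075,.0515,.045,a,b); q=q[np.hypot(q[:,0]-.6075,q[:,1]-.0515)>.0275]; print(circ(q),np.percentile(q[:,2],[5,95]))
im,d,M=grab('top','t2.png'); P=cloud('top',d,M)
print('cap',circ(near(P,.42,.17,.045,.06,.08)),circ(near(P,.42,.17,.05,.034,.045)))
go(.42,.17,.25,1.57)
E
```

```text
(356, np.float64(0.1285), ((0.6046621799468994, 0.0513940267264843), 0.0315680168569088)) [0.12129579 0.13530911]
(833, np.float64(0.1434), ((0.6090664267539978, 0.05007210373878479), 0.032446637749671936)) [0.13891035 0.14511788]
cap None (37, np.float64(0.0405), ((0.4187275469303131, 0.19575777649879456), 0.018108196556568146))
go [187.6 119.9 -30.6] [-0.002 -0.001  0.002]
```

View pics/t2.png

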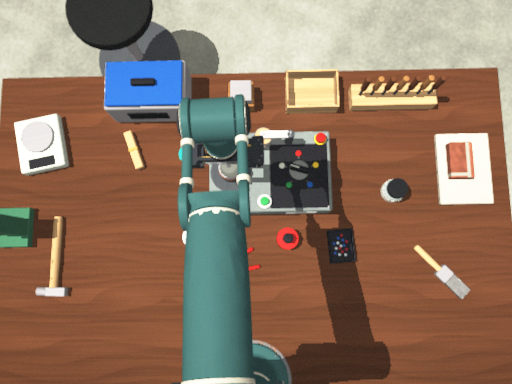

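Emit:
jog_arm:
  rows:
    - [17,11,-10,0,0,0,-0.3]
    - [50,33,-10,0,0,0,-0.3]
    - [83,55,-10,0,0,0,-0.3]
    - [114,75,-10,0,0,0,-0.3]
    - [145,95,-10,0,0,0,-0.3]
    - [170,110,-10,0,0,0,-0.3]
    - [185,119,0,0,0,0,-0.3]
    - [185,120,15,0,0,0,-0.3]
    - [185,120,20,0,0,0,-0.3]
    - [185,120,20,0,0,0,-0.3]
    - [185,120,20,0,0,0,-0.3]

```text
t: 28.97
eef_pos: [0.4228, 0.1695, 0.1991]
tool_rot: [[-1.0, -0.001, -0.002], [-0.001, 1.0, -0.003], [0.002, -0.003, -1.0]]
ft_force: [0.5, 0.1, 1.8]
finger_gap: 0.654
finger_force: 0.0
```

```bash
python3 - <<'E'
from h import *
im,d,M=grab('wrist','w11.png'); P=cloud('wrist',d,M)
c=circ(near(P,.42,.17,.045,.063,.075)); print(c,circ(near(P,.42,.17,.05,.034,.045)),env.get_state()['eef_pos']); c=c[2][0]
go(c[0],c[1],.035,1.57)
E
```

```text
(812, np.float64(0.0689), ((0.4217645823955536, 0.16927741467952728), 0.01510931272059679)) (2298, np.float64(0.0392), ((0.42191368341445923, 0.16926829516887665), 0.03257128968834877)) [0.42349936 0.16959692 0.19983175]
go [1.600e+00 1.000e-01 1.648e+02] [-0.003 -0.001  0.001]
```

Emit:
jog_arm:
  rows:
    - [2,0,20,0,0,0,-0.3]
    - [2,0,55,0,0,0,-0.3]
    - [2,0,90,0,0,0,-0.3]
    - [2,0,120,0,0,0,-0.3]
    - [2,0,145,0,0,0,-0.3]
    - [2,0,162,0,0,0,-0.3]
    - [2,0,169,0,0,0,-0.3]
    - [2,0,169,0,0,0,0]
    - [2,0,169,0,0,0,1]
    - [2,0,169,0,0,0,1]
    - [2,0,169,0,0,0,1]
    - [2,0,169,0,0,0,1]

```text
t: 30.02
eef_pos: [0.4229, 0.1701, 0.0328]
tool_rot: [[-1.0, -0.001, 0.003], [-0.001, 1.0, -0.001], [-0.003, -0.001, -1.0]]
ft_force: [0.6, -0.7, 2.1]
finger_gap: 0.333
finger_force: 30.0
```

Emit:
jog_arm:
  rows:
    - [0,0,0,0,0,0,1]
    - [0,0,0,0,0,0,1]
    - [0,0,-10,0,0,0,1]
    - [0,0,-35,0,0,0,1]
    - [0,0,-70,0,0,0,1]
    - [0,0,-110,0,0,0,1]
    - [0,0,-145,0,0,0,1]
    - [0,0,-175,0,0,0,1]
    - [0,0,-195,0,0,0,1]
    - [0,0,-200,0,0,0,1]
    - [0,0,-200,0,0,0,1]

```text
t: 30.93
eef_pos: [0.422, 0.1704, 0.2331]
tool_rot: [[-1.0, -0.001, 0.004], [-0.001, 1.0, -0.001], [-0.004, -0.001, -1.0]]
ft_force: [0.1, -0.6, -2.2]
finger_gap: 0.33
finger_force: 30.0
```

```bash
python3 - <<'E'
from h import *
im,d,M=grab('wrist','w12.png'); P=cloud('wrist',d,M)
s=env.get_state(); e=s['eef_pos'];print(e,s['finger_gap'])
q=near(P,e[0],e[1],.045,e[2]+.004,e[2]+.014); q=q[abs(q[:,1]-e[1])>.01];print('roof',circ(q),q[:,2].mean()-e[2],q.min(0)-e,q.max(0)-e)
go(.6075,.0515,.23,1.575)
E
```

```text
[0.42096033 0.16998129 0.23104356] 0.331014153545394
roof (3318, np.float64(0.2393), ((0.42030689120292664, 0.17032524943351746), 0.03238435089588165)) 0.008209192985264624 [-0.03093209 -0.03169436  0.00401556] [0.02792028 0.0322871  0.0139487 ]
go [-186.4 -118.7    1.4] [-0.002  0.    -0.003]
```

Emit:
jog_arm:
  rows:
    - [-12,-8,0,0,0,0,1]
    - [-35,-22,0,0,0,0,1]
    - [-60,-38,0,0,0,0,1]
    - [-86,-55,0,0,0,0,1]
    - [-112,-72,0,0,0,0,1]
    - [-138,-88,0,0,0,0,1]
    - [-160,-102,0,0,0,0,1]
    - [-177,-113,0,0,0,0,1]
    - [-186,-119,0,0,0,0,1]
    - [-186,-119,0,0,0,0,1]
    - [-186,-119,0,0,0,0,1]
    - [-186,-119,0,0,0,0,1]

```text
t: 31.98
eef_pos: [0.6061, 0.0517, 0.2303]
tool_rot: [[-1.0, -0.002, -0.003], [-0.002, 1.0, -0.002], [0.003, -0.002, -1.0]]
ft_force: [0.2, -0.2, -2.0]
finger_gap: 0.331
finger_force: 30.0
```

```bash
python3 - <<'E'
from h import *
im,d,M=grab('wrist','w13.png'); P=cloud('wrist',d,M)
s=env.get_state(); e=s['eef_pos'];print(e,s['finger_gap'])
q=near(P,e[0],e[1],.045,e[2]+.004,e[2]+.014); q=q[abs(q[:,1]-e[1])>.01];print('roof',circ(q))
go(.608,.0512,.175,1.575)
E
```

```text
[0.60618527 0.05189529 0.23090008] 0.32908929178429797
roof (3231, np.float64(0.2367), ((0.6042263507843018, 0.05169294774532318), 0.03241320326924324))
go [-1.9 -0.6 55.9] [-0.002 -0.001 -0.002]
```

Emit:
jog_arm:
  rows:
    - [-2,0,5,0,0,0,1]
    - [-2,0,15,0,0,0,1]
    - [-2,0,25,0,0,0,1]
    - [-2,0,34,0,0,0,1]
    - [-2,0,42,0,0,0,1]
    - [-2,0,48,0,0,0,1]
    - [-2,0,52,0,0,0,1]
    - [-2,0,52,0,0,0,1]
    - [-2,0,52,0,0,0,1]

```text
t: 32.78
eef_pos: [0.6094, 0.0511, 0.1793]
tool_rot: [[-1.0, -0.001, -0.0], [-0.001, 1.0, -0.002], [0.0, -0.002, -1.0]]
ft_force: [0.4, -0.0, -1.4]
finger_gap: 0.329
finger_force: 30.0
```

Emit:
jog_arm:
  rows:
    - [0,0,1,0,0,0,1]
    - [0,0,2,0,0,0,1]
    - [0,0,2,0,0,0,1]

```text
t: 33.03
eef_pos: [0.6097, 0.0511, 0.1779]
tool_rot: [[-1.0, -0.001, 0.001], [-0.001, 1.0, -0.002], [-0.001, -0.002, -1.0]]
ft_force: [0.6, 0.9, -2.2]
finger_gap: 0.333
finger_force: 30.0
```

Still hanging slightly above; lower 2 mm more, then release and check.

Emit:
jog_arm:
  rows:
    - [1,0,1,0,0,0,1]
    - [1,0,2,0,0,0,1]
    - [1,0,2,0,0,0,1]
    - [1,0,2,0,0,0,0.2]
    - [1,0,2,0,0,0,-0.3]
    - [1,0,2,0,0,0,-0.3]
    - [1,0,2,0,0,0,-0.3]
    - [1,0,-20,0,0,0,-0.5]
    - [1,0,-50,0,0,0,-0.5]
    - [1,0,-70,0,0,0,-0.5]
    - [1,0,-70,0,0,0,-0.5]
    - [1,0,-70,0,0,0,-0.5]

```text
t: 34.03
eef_pos: [0.6095, 0.0514, 0.2491]
tool_rot: [[-1.0, -0.001, 0.004], [-0.001, 1.0, -0.002], [-0.004, -0.002, -1.0]]
ft_force: [-0.4, 0.1, -0.4]
finger_gap: 0.748
finger_force: 0.0
```

```bash
python3 - <<'E'
from h import *
im,d,M=grab('wrist','w14.png'); P=cloud('wrist',d,M)
print('grip',circ(near(P,.608,.0515,.045,.205,.225)),'roof',circ(near(P,.608,.0515,.05,.178,.19)),env.get_state()['eef_pos'])
go(.608,-.1485,.24,np.radians(72)+.0065+np.pi/2)
go(.608,-.1485,.24,np.radians(72)+.0065-np.pi/2)
c=cv2.cvtColor(im,cv2.COLOR_RGB2BGR); cv2.imwrite('pics/w14c.png',c)
E
```

```text
grip (1608, np.float64(0.2126), ((0.6071008443832397, 0.05089345574378967), 0.015009036287665367)) roof (3983, np.float64(0.1832), ((0.6072020530700684, 0.05102590098977089), 0.03250536695122719)) [0.60837936 0.05130203 0.24723092]
go [   0.6 -199.8    7.7] [-2.000e-03 -1.000e-03 -1.262e+00]
go [   0.6 -199.8    7.7] [-1.00e-03  2.00e-03  1.88e+00]
```

View pics/w14c.png

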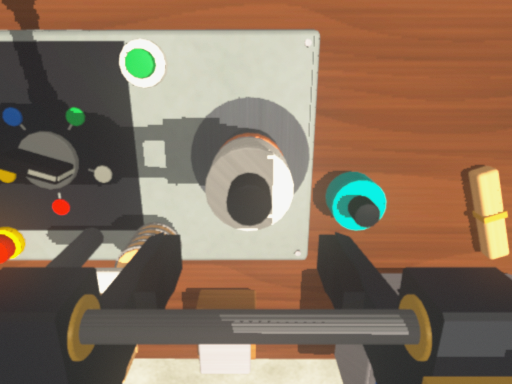

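Emit:
jog_arm:
  rows:
    - [0,-20,5,0,0,0.12,-0.5]
    - [0,-50,5,0,0,0.24,-0.5]
    - [0,-80,5,0,0,0.36,-0.5]
    - [0,-110,5,0,0,0.48,-0.5]
    - [0,-140,5,0,0,0.6,-0.5]
    - [0,-170,5,0,0,0.72,-0.5]
    - [0,-190,5,0,0,0.84,-0.5]
    - [0,-200,5,0,0,0.96,-0.5]
    - [0,-200,5,0,0,1.08,-0.5]
    - [0,-200,5,0,0,1.2,-0.5]
    - [0,-200,5,0,0,1.32,-0.5]
    - [0,-200,5,0,0,1.44,-0.5]

```text
t: 35.08
eef_pos: [0.6073, -0.1486, 0.24]
tool_rot: [[-0.125, 0.992, -0.004], [0.992, 0.125, -0.001], [-0.0, -0.004, -1.0]]
ft_force: [0.4, 0.2, -0.2]
finger_gap: 0.75
finger_force: 0.0
```

Emit:
jog_arm:
  rows:
    - [0,0,0,0,0,0.12,-0.5]
    - [0,0,0,0,0,0.24,-0.5]
    - [0,0,0,0,0,0.35,-0.5]
    - [0,0,0,0,0,0.43,-0.5]
    - [0,0,0,0,0,0.44,-0.5]
    - [0,0,0,0,0,0.44,-0.5]
    - [0,0,0,0,0,0.44,-0.5]

```text
t: 35.67
eef_pos: [0.608, -0.1485, 0.2416]
tool_rot: [[0.301, 0.954, -0.002], [0.954, -0.301, -0.002], [-0.002, -0.001, -1.0]]
ft_force: [0.1, -0.4, 0.5]
finger_gap: 0.75
finger_force: 0.0
```

```bash
python3 - <<'E'
from h import *
im,d,M=grab('wrist','w15.png'); P=cloud('wrist',d,M); print(env.get_state()['eef_pos'])
q=near(P,.608,-.1485,.035,.119,.13); r=cv2.minAreaRect((q[:,:2]*1e3).astype(np.float32)); print(len(q),q.mean(0),r)
go(.608,-.1485,.095,np.radians(72)+.0065-np.pi/2)
E
```

```text
[ 0.60821556 -0.14856881  0.24195558]
989 [ 0.60927761 -0.14682508  0.12480018] ((608.699951171875, -148.8018035888672), (57.25309753417969, 13.909327507019043), 72.18614959716797)
go [ 3.00e-01 -1.00e-01  1.47e+02] [-0.001  0.002  0.001]
```

Emit:
jog_arm:
  rows:
    - [0,0,30,0,0,0,-0.3]
    - [0,0,65,0,0,0,-0.1]
    - [0,0,100,0,0,0,0]
    - [0,0,125,0,0,0,0]
    - [0,0,140,0,0,0,0]
    - [0,0,146,0,0,0,0]
    - [0,0,146,0,0,0,0]
    - [0,0,146,0,0,0,0]

```text
t: 36.38
eef_pos: [0.6092, -0.1491, 0.0975]
tool_rot: [[0.303, 0.953, 0.001], [0.953, -0.303, -0.002], [-0.002, 0.001, -1.0]]
ft_force: [1.0, -0.4, 0.6]
finger_gap: 0.5
finger_force: 0.0
```

Emit:
jog_arm:
  rows:
    - [0,0,0,0,0,0,1]
    - [0,0,0,0,0,0,1]
    - [0,0,0,0,0,0,1]
    - [0,0,0,0,0,0,1]
    - [0,0,0,0,0,0,1]
    - [0,0,0,0,0,0,1]
    - [0,0,0,0,0,0,1]

```text
t: 36.97
eef_pos: [0.6091, -0.1491, 0.0979]
tool_rot: [[0.303, 0.953, 0.001], [0.953, -0.303, -0.003], [-0.002, 0.002, -1.0]]
ft_force: [-0.6, -0.5, 4.0]
finger_gap: 0.148
finger_force: 30.0
```

Emit:
jog_arm:
  rows:
    - [0,0,0,0,0,-0.08,1]
    - [0,0,0,0,0,-0.18,1]
    - [0,0,0,0,0,-0.29,1]
    - [0,0,0,0,0,-0.4,1]
    - [0,0,0,0,0,-0.51,1]
    - [0,0,0,0,0,-0.62,1]
    - [0,0,0,0,0,-0.73,1]
    - [0,0,0,0,0,-0.84,1]
    - [0,0,0,0,0,-0.95,1]
    - [0,0,0,0,0,-1.06,1]
    - [0,0,0,0,0,-1.17,1]
    - [0,0,0,0,0,-1.25,1]

```text
t: 37.97
eef_pos: [0.6098, -0.1489, 0.0979]
tool_rot: [[-0.812, 0.584, 0.002], [0.584, 0.812, -0.002], [-0.003, -0.0, -1.0]]
ft_force: [0.3, 2.4, 3.2]
finger_gap: 0.155
finger_force: 30.0
```

```bash
python3 - <<'E'
from h import *
s=env.get_state();print(s['joint_positions'],s['ft_force'],s['finger_gap'])
go(.608,-.1485,.095,np.radians(216)+.0065-np.pi/2)
E
```

```text
[-2.78386195e-01  2.72651263e-01  1.82653845e+00 -1.54631074e-03
  1.03944686e+00 -1.22446209e+00] [0.30954163 2.35258721 3.24613723] 0.15519922117798754
go [ 1.7 -0.7  2.9] [-0.002  0.003 -1.259]
```

Emit:
jog_arm:
  rows:
    - [0,0,0,0,0,-0.11,1]
    - [0,0,0,0,0,-0.22,1]
    - [0,0,0,0,0,-0.33,1]
    - [0,0,0,0,0,-0.44,1]
    - [0,0,0,0,0,-0.55,1]
    - [0,0,0,0,0,-0.66,1]
    - [0,0,0,0,0,-0.77,1]
    - [0,0,0,0,0,-0.88,1]
    - [0,0,0,0,0,-0.98,1]
    - [0,0,0,0,0,-1.08,1]
    - [0,0,0,0,0,-1.16,1]
    - [0,0,0,0,0,-1.22,1]

```text
t: 38.97
eef_pos: [0.6098, -0.1482, 0.0979]
tool_rot: [[-0.828, -0.56, 0.002], [-0.56, 0.828, -0.001], [-0.001, -0.002, -1.0]]
ft_force: [0.7, 2.8, 3.5]
finger_gap: 0.155
finger_force: 30.0
```

Emit:
jog_arm:
  rows:
    - [0,0,0,0,0,-0.015,1]
    - [0,0,0,0,0,-0.03,1]
    - [0,0,0,0,0,-0.03,1]
    - [0,0,0,0,0,-0.03,1]

```text
t: 39.3
eef_pos: [0.6097, -0.1482, 0.0978]
tool_rot: [[-0.814, -0.581, 0.002], [-0.581, 0.814, -0.001], [-0.001, -0.002, -1.0]]
ft_force: [0.6, 5.0, 5.4]
finger_gap: 0.152
finger_force: 30.0
```

```bash
python3 - <<'E'
from h import *
s=env.get_state();print(s['joint_positions'],s['ft_force'],s['finger_gap'])
go(.608,-.1485,.095,np.radians(216)+.0065-np.pi/2)
E
```

```text
[-2.77901393e-01  2.72566466e-01  1.82667297e+00 -6.23818355e-04
  1.03987473e+00 -2.46842089e+00] [0.64107636 4.99327825 5.38543059] 0.15164800203738507
go [1.5 0.8 2.8] [-0.002  0.001 -0.015]
```

Emit:
jog_arm:
  rows:
    - [0,0,0,0,0,-0.012,1]
    - [0,0,0,0,0,-0.012,1]
    - [0,0,0,0,0,-0.012,0.2]
    - [0,0,0,0,0,-0.012,-0.3]
    - [0,0,0,0,0,-0.012,-0.3]
    - [0,0,0,0,0,-0.012,-0.3]
    - [0,0,-20,0,0,-0.012,-0.3]
    - [0,0,-60,0,0,0,-0.3]
    - [0,0,-100,0,0,0,-0.3]
    - [0,0,-130,0,0,0,0.3]
    - [0,0,-145,0,0,0,1]
    - [0,0,-145,0,0,0,1]

```text
t: 40.3
eef_pos: [0.6113, -0.1499, 0.2475]
tool_rot: [[-0.813, -0.582, 0.009], [-0.582, 0.813, -0.005], [-0.004, -0.009, -1.0]]
ft_force: [0.7, 0.8, 0.3]
finger_gap: 0.446
finger_force: 0.0
```

```bash
python3 - <<'E'
from h import *
im,d,M=grab('wrist','w16.png'); P=cloud('wrist',d,M); print(env.get_state()['eef_pos'])
q=near(P,.608,-.1485,.035,.119,.13); r=cv2.minAreaRect((q[:,:2]*1e3).astype(np.float32)); print(len(q),r)
b=near(P,.518,-.046,.03,.094,.102); print('button',circ(b),b.mean(0))
go(.518,-.046,.16,1.57)
E
```

```text
[ 0.60993591 -0.14940458  0.24433635]
961 ((607.6219482421875, -148.94847106933594), (55.82822799682617, 13.737730979919434), 35.86468505859375)
button (351, np.float64(0.1003), ((0.5198427438735962, -0.04841748625040054), 0.0160285122692585)) [ 0.51904658 -0.04875652  0.10032152]
go [ 14.7 138.1  83.5] [-0.005  0.003  0.622]
```

View pics/w16.png

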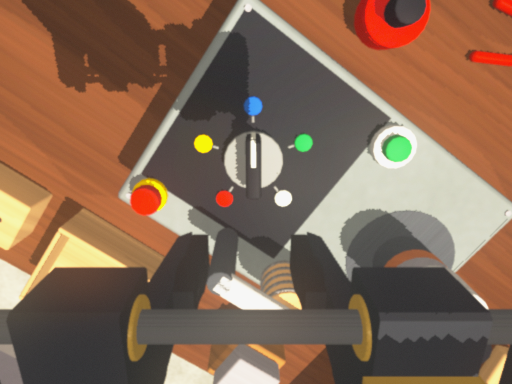

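```bash
python3 - <<'E'
from h import *
z=np.load('pics/w16.npz'); im=z['im'].astype(int); P=cloud('wrist',z['d'],z['M'])
m=(im[...,1]>im[...,0]*1.5)&(im[...,1]>im[...,2]*1.5); m[:,:370]=0; m[:120]=0;m[180:]=0
vv,uu=np.nonzero(m); print(m.sum(),uu.min(),uu.max(),vv.min(),vv.max()); q=P[m]; t=q[q[:,2]>.094]; c=circ(t); print(c, q[:,2].max())
for u,v in ((385,133),(410,163)): print(ray('wrist',z['M'],u,v,.09))
go(c[2][0][0],c[2][0][1],.10,np.radians(216)-np.pi/2)
E
```

```text
580 383 411 136 161
(574, np.float64(0.1032), ((0.5306146144866943, -0.11573728173971176), 0.08178947865962982)) 0.41337326680271624
[ 0.51317893 -0.0622662   0.09      ]
[ 0.5207478  -0.02227568  0.09      ]
go [ 45.1  74.4 143.8] [-0.006  0.001 -0.007]
```

```bash
python3 - <<'E'
from h import *
M=np.load('pics/w16.npz')['M']
p=ray('wrist',M,397.5,148.8,.098); print(p)
p=(p[:2]+[.518,-.046])/2; go(p[0],p[1],.10,np.radians(216)-np.pi/2)
E
```

```text
[ 0.51812002 -0.04582329  0.098     ]
go [ 14.7 138.5 143.5] [-0.006  0.001 -0.007]
```

Emit:
jog_arm:
  rows:
    - [4,30,0,-0.006,0,0,1]
    - [8,65,0,-0.006,0,0,1]
    - [11,100,0,-0.006,0,0,1]
    - [15,128,5,-0.006,0,0,1]
    - [15,138,30,-0.006,0,0,1]
    - [15,138,65,-0.006,0,0,1]
    - [15,138,95,-0.006,0,0,1]
    - [15,138,120,-0.006,0,0,1]
    - [15,138,138,-0.006,0,0,1]
    - [15,138,143,-0.006,0,0,1]
    - [15,138,143,-0.006,0,0,1]
    - [15,138,143,-0.006,0,0,1]

```text
t: 41.35
eef_pos: [0.5155, -0.0456, 0.0979]
tool_rot: [[-0.813, -0.582, -0.005], [-0.582, 0.813, 0.003], [0.003, 0.005, -1.0]]
ft_force: [-0.1, -0.1, -0.0]
finger_gap: 0.006
finger_force: 0.0
```

```bash
python3 - <<'E'
from h import *
s=env.get_state();print(s['joint_positions'],s['ft_force'],s['finger_gap'],s['t'])
go(.518,-.046,.080,np.radians(216)-np.pi/2)
E
```

```text
[-0.13778067  0.08044538  2.05437674  0.00239603  1.01238544 -2.33085532] [-0.14135967 -0.14978092 -0.03895976] 0.005519672133576317 41.35
go [-1.9 -1.9 17.9] [ 0.005 -0.003 -0.007]
```

Emit:
jog_arm:
  rows:
    - [-2,-2,5,0.005,-0.003,0,1]
    - [-2,-2,10,0.005,-0.003,0,1]
    - [-2,-2,15,0.005,-0.003,0,1]
    - [-2,-2,17,0.005,-0.003,0,1]
    - [-2,-2,19,0.005,-0.003,0,1]
    - [-2,-2,20,0.005,-0.003,0,1]
    - [-2,-2,20,0.005,-0.003,0,1]

```text
t: 41.93
eef_pos: [0.5191, -0.046, 0.0791]
tool_rot: [[-0.813, -0.582, 0.003], [-0.582, 0.813, 0.0], [-0.002, -0.001, -1.0]]
ft_force: [-0.5, -0.7, 3.9]
finger_gap: 0.004
finger_force: 1.6
```

Emit:
jog_arm:
  rows:
    - [0,0,1,0,0,0,1]
    - [0,0,2,0,0,0,1]
    - [0,0,3,0,0,0,1]
    - [0,0,3,0,0,0,1]

```text
t: 42.27
eef_pos: [0.5192, -0.046, 0.0763]
tool_rot: [[-0.813, -0.582, 0.002], [-0.582, 0.813, 0.0], [-0.002, -0.001, -1.0]]
ft_force: [-1.9, -0.5, 6.1]
finger_gap: 0.001
finger_force: 3.0
```

Emit:
jog_arm:
  rows:
    - [0,0,1,0,0,0,1]
    - [0,0,2,0,0,0,1]
    - [0,0,2,0,0,0,1]
    - [0,0,2,0,0,0,1]

```text
t: 42.6
eef_pos: [0.5193, -0.046, 0.0761]
tool_rot: [[-0.813, -0.582, 0.002], [-0.582, 0.813, 0.0], [-0.002, -0.001, -1.0]]
ft_force: [-7.4, 0.4, 18.0]
finger_gap: 0.006
finger_force: 8.9
```

Emit:
jog_arm:
  rows:
    - [0,0,1,0,0,0,1]
    - [0,0,1.5,0,0,0,1]
    - [0,0,1.5,0,0,0,1]
    - [0,0,1.5,0,0,0,1]

```text
t: 42.93
eef_pos: [0.5193, -0.046, 0.0759]
tool_rot: [[-0.813, -0.582, 0.002], [-0.582, 0.813, 0.0], [-0.002, -0.001, -1.0]]
ft_force: [-12.1, 1.7, 26.4]
finger_gap: 0.001
finger_force: 13.2
```

```bash
python3 - <<'E'
from h import *
for n in ('w16','w14','w6'):
    z=np.load(f'pics/{n}.npz'); P=cloud('wrist',z['d'],z['M']); r=np.hypot(P[...,0]-.518,P[...,1]+.046); g=abs(P[...,2]-.09)<.02
    print(n,[(a,np.median(P[g&(r>=a/1e3)&(r<(a+2)/1e3)][:,2]).round(4)) for a in (0,4,8,10,12,14,16,18,20,24)])
s=env.get_state(); print(s['eef_pos'],s['joint_torque'].round(1))
im,d,M=grab('wrist','w17.png'); P=cloud('wrist',d,M); r=np.hypot(P[...,0]-.518,P[...,1]+.046); g=abs(P[...,2]-.09)<.02
print([(a,(g&(r>=a/1e3)&(r<(a+2)/1e3)).sum(),np.median(P[g&(r>=a/1e3)&(r<(a+2)/1e3)][:,2]).round(4)) for a in (8,10,12,14,16,18,20)])
cv2.imwrite('pics/w17c.png',cv2.resize(cv2.cvtColor(im,cv2.COLOR_RGB2BGR)[170:290,170:330],None,fx=4,fy=4))
E
```

```text
w16 [(0, np.float64(0.1022)), (4, np.float64(0.1022)), (8, np.float64(0.1022)), (10, np.float64(0.1017)), (12, np.float64(0.0949)), (14, np.float64(0.0923)), (16, np.float64(0.0922)), (18, np.float64(0.0919)), (20, np.float64(0.0849)), (24, np.float64(0.0804))]
w14 [(0, np.float64(0.102)), (4, np.float64(0.1022)), (8, np.float64(0.1022)), (10, np.float64(0.1018)), (12, np.float64(0.0965)), (14, np.float64(0.0921)), (16, np.float64(0.0921)), (18, np.float64(0.0921)), (20, np.float64(0.0865)), (24, np.float64(0.0805))]
w6 [(0, np.float64(0.1021)), (4, np.float64(0.1022)), (8, np.float64(0.1021)), (10, np.float64(0.1018)), (12, np.float64(0.0965)), (14, np.float64(0.0922)), (16, np.float64(0.0921)), (18, np.float64(0.092)), (20, np.float64(0.0861)), (24, np.float64(0.0803))]
[ 0.519324   -0.04600407  0.07594792] [ -0.1 -24.7 -25.8   0.   -3.8   0. ]
[(8, np.int64(334), np.float64(0.1024)), (10, np.int64(338), np.float64(0.0969)), (12, np.int64(373), np.float64(0.0933)), (14, np.int64(421), np.float64(0.0926)), (16, np.int64(505), np.float64(0.0923)), (18, np.int64(580), np.float64(0.092)), (20, np.int64(1030), np.float64(0.085))]
```

View pics/w17c.png

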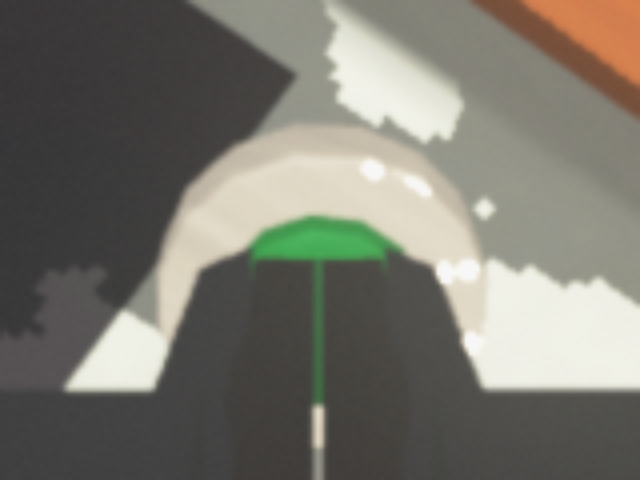

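```bash
python3 - <<'E'
from h import *
z=np.load('pics/w17.npz'); im=z['im'].astype(int); P=cloud('wrist',z['d'],z['M'])
m=(im[...,1]>im[...,0]*1.6)&(im[...,1]>im[...,2]*1.5); m[:215]=0; m[240:]=0; m[:,:225]=0; m[:,275:]=0
print(m.sum(),np.percentile(P[m][:,2],[5,25,50,75,95]).round(4))
E
```

```text
286 [0.0929 0.0942 0.095  0.0956 0.0963]
```

Emit:
jog_arm:
  rows:
    - [0,0,-10,0,0,0,1]
    - [0,0,-40,0,0,0,1]
    - [0,0,-80,0,0,0,1]
    - [0,0,-120,0,0,0,1]
    - [0,0,-160,0,0,0,1]
    - [20,0,-180,0,0,0,1]
    - [50,0,-180,0,0,0,1]
    - [80,0,-180,0,0,0,1]
    - [80,0,-180,0,0,0,1]
    - [80,0,-180,0,0,0,1]

```text
t: 43.82
eef_pos: [0.4528, -0.093, 0.2518]
tool_rot: [[-0.814, -0.58, 0.003], [-0.58, 0.814, 0.0], [-0.002, -0.001, -1.0]]
ft_force: [1.1, 0.2, -0.2]
finger_gap: 0.006
finger_force: 0.0
```

```bash
python3 - <<'E'
from h import *
im,d,M=grab('wrist','w18.png'); P=cloud('wrist',d,M); s=env.get_state(); print(s['t'],s['eef_pos'],s['ft_force'])
q=near(P,.608,-.1485,.035,.119,.13); print(len(q),len(q)>20 and cv2.minAreaRect((q[:,:2]*1e3).astype(np.float32)))
print('cap',circ(near(P,.608,.0515,.03,.205,.22)))
im2,_,_=grab('scene','s2.png')
E
```

```text
43.8667 [ 0.45348048 -0.09260723  0.25177701] [ 0.36115571  1.02455176 -0.1497538 ]
764 ((607.0401000976562, -148.7746124267578), (56.35940933227539, 14.171009063720703), 36.085960388183594)
cap None
```

View pics/s2.png

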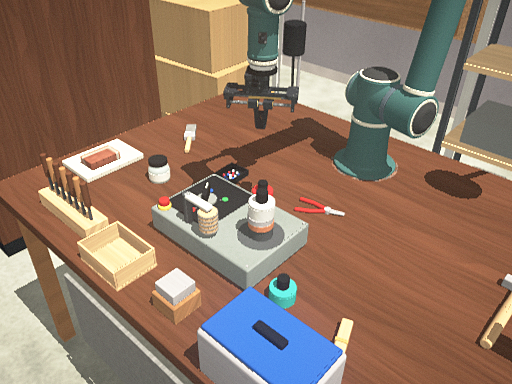

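The scene picture shows the cap (262,205) on the two stacked bangles, the selector at blue, and the arm clear of everything. Handing in.

```bash
python3 -c "
from bench import env
print(env.finish_job())"
```

```text
the job is handed in; nothing more can be done
None
```

The job is handed in at about 44 s: selector to white, cap off, both bangles present (copper and silver) on the mandrel with the cap back on top, then selector to blue and the start button pressed fully. Both turns went the shorter way, and as far as I could see the other items are where they were. The verdict was not shown to me.

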